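# Set the work light up on its kickstand to shine on the stool's rungs

### The arm

A 6-joint arm with a two-finger parallel gripper is mounted at the origin on a cart in front of the work surface, level with it; the furniture and walls round the work are solid. World frame = base frame: x ahead of the robot, y to its left, z up, the work surface at z = 0. Lengths are in mm, angles in rad, forces in N, time in s.
With the tool pointing down it reaches from about 400 to 925 mm from the base axis. Payload 12.5 kg.
Tool frame: the origin (TCP) lies midway between the tips of the shut fingers; the grasp point (between the pads) lies 19 mm behind it; z points along the fingers, y is the line along which they close (so a half turn about z gives the same grasp; the last joint's range is limited). The gripper opens to 95 mm and grips with 3 to 60 N. Pads are 20 mm wide; open, the fingers measure 119 mm over their backs; the gripper's body (75 mm by 180 mm) begins 59 mm behind the grasp point.
Start: joints at [1.078, 0.491, 1.559, -0, 1.092, -0.106], TCP at [235.753, 578.853, 186.161] pointing down, gripper open.
Joint ranges: [-3.1, 3.1], [-0.84, 2.19], [0.05, 2.79], [-1.13, 4.28], [0.06, 2.93], [-2.69, 2.69]. Speed limits (rad/s): [2.22, 2.22, 2.79, 3.14, 3.14, 3.14].

### API

Orientations are given as [roll, pitch, yaw] about the fixed x, y, z axes, in that order (R = Rz(yaw) Ry(pitch) Rx(roll)).
In Python, from cell import * gives the robot as it stands. The module is installed in compiled form; this text tells all that it offers.
- The arm moves only by the tool arm_command, never from a script. Its arguments are lists of equal length, an entry for each row: "delta_pos": the shift along the world's x, y, z in units of 250 mm (1.0 is 250 mm), a list of three; "delta_rot": the turn, a rotation vector about the world's x, y, z in units of 90 degrees (1.0 is 90 degrees), a list of three; "claw": the closure, from 0 (fully open) to 1 (shut). In form: {"delta_pos": [[tx, ty, tz], ...], "delta_rot": [[wx, wy, wz], ...], "claw": [claw, ...]}. A call has exactly 5 rows; each row is the pose to reach, as a shift and turn from the pose commanded when the call began; what a row does not reach only later rows make up. A row lasts 1/12 s, in which the tool goes at most 41.7 mm and 7.16 degrees, less where a joint would pass 70% of its speed; a pose out of reach is approached as far as the arm can. A call with a number of a shift or a turn outside -1 to 1 is refused whole. A call with a gripper value outside its range is refused whole. The fingers move at their own pace and stop on an object; the grip force is fixed at half the most. Time passes only in rows, so rows that repeat a pose let the fingers close, or fill a call up. It gives the time, the measured TCP pose, the force, the opening and the grip force at its end, in the units of the state.
- state(): the state, without advancing time (a new reading comes with each control period).
- read_camera(name): name is "scene" or "side" or "wrist"; returns the picture (400x640x3 uint8, red, green, blue); there is no depth.
- calibration(name): a dict with "camera_matrix" (3x3 intrinsics, pixels), "k1" (the pictures are not rectified: a ray, as slopes to the right and down, at radius r is drawn at 1 + k1 r^2 times it, then the intrinsics apply), "T" (4x4, takes a point from camera to world coordinates). Camera axes: x right, y down, z forward; pixel columns grow to the right and rows downward; lengths in mm; the calibration is good to about 2 mm. A picture is of the moment at which its call begins: read the wrist's pose just before it. calibration takes no time and is no camera call; for the wrist camera it gives the pose at the moment of the call.
- job_done(): hands the job in; it is judged then, once.
The state is a dict: "t": time; "joints": joint angles; "qvel": joint speeds; "tau": joint torques, N m; "eef_pos": TCP position; "tcp_rot": TCP orientation; "ft_force": force on the tool from outside, world axes, zero at the start; "moment": the same for the moment, N m; "opening": opening from 0.0 (shut) to 1.0 (fully open); "grip_force": force on a finger pad.
Only numpy, scipy, OpenCV 4.12 (cv2) and the standard library are available. Lean on these libraries where they do the work, as an engineer would, in place of code of your own. Each camera call takes 0.05 s, during which the arm holds its last target. There are 200 camera calls.

### The job

The stool's loose rungs are to be re-glued and need light. Fold the kickstand of the work light in the charging dock out all the way, then stand the light gently on its kickstand on the clear part of the upturned tray, its lens facing the middle of the stool, and let go. Once it stands there, switch it on by pressing the red button on its top end, without disturbing the tray or any of the other things.

Things in the scene. Friction and masses are not known exactly. Their poses are not given: they have to be found in the camera images.
- lamp: work light: flat black box with yellow ends, 50 mm wide (y), 26 thick (x), 165 long (z), 0.47 kg. Origin at the centre of its lower end, z along its length towards the red button, white lens on the -x face, ribbed back on +x. It starts in the dock, z axis 0.38 rad off vertical, lens against the backrest, back outward and up. From z = 110 mm up its bare sides can be gripped across the 50 mm.
- stand (a joint): kickstand hinge, rad: 0 folded along the back, 0.75 fully out at its stop; starts at 0 to 0.12. A little stiff (0.05 N m), it stays where left; the standing light's weight presses it towards the stop. It is a metal stirrup (U): two flat arms 12 x 5 mm beside the body (63 mm over their outer faces) down to a round 10 mm cross bar. It opens out to the light's +x and up, a turn about its -y.
- stand_bar (a point): centre of the kickstand's cross bar (10 mm thick, 63 mm long with a rubber middle), 96 mm from the hinge; its frame turns with the kickstand.
- lamp_heel (a point): middle of the light's lower back edge (x = 13, z = 0 mm of the light). With the kickstand fully out the light stands on this edge and on the cross bar about 78 mm behind it, leaning back 0.49 rad (28 deg), lens looking forward and up.
- button_top (a point): centre of the top of the red push button on the light's upper end, 17 mm across, at x = 3, y = 0, z = 171 mm of the light; it is pushed along the light's -z.
- button (a joint): travel of the red button, m: 0 up, 0.004 fully down; spring, 1.2 N to start and 3.6 N at the bottom, comes back up when let go.
- dock: heavy dark grey charging dock, fixed; +x is its open side, the way the light's back faces. Base plate 118 x 78 mm, 14 high, x from -73 to 45 mm. The light's origin sits at x = 20, y = 0, z = 32 mm on a seat that with its backrest (128 mm long, 42 wide) leans 0.38 rad towards -x; two cheeks, 54 mm apart, reach 15 mm up beside the light's lower end. The light lifts out along its own length.
- tray: upturned plywood tray, loose, 160 (x) x 300 (y) x 55 mm; origin at the centre of its underside, flat top 55 mm up. A sanding block and a tape measure lie on its two ends (either way round); the stretch between them is clear.
- sanding_block: brown sanding block lying across one end of the tray, 66 (its x) x 112 (its y) x 34 mm, origin at the centre of its underside. Leave it where it is.
- tape_measure: yellow tape measure standing across the other end of the tray, 38 (its x) x 92 (its y) x 66 mm, origin at the centre of its underside. Leave it where it is.
- stool: tall stool with black legs standing on the table behind the tray, fixed; origin at its middle, at table height. Its feet stand 185 mm from the middle, one of them between dock and tray; the legs lean inward going up, rungs join them 0.24 and 0.31 m up, the seat is 0.66 m up: keep the arm clear of it.
- glue_bottle: cream glue bottle with orange cap, 61 mm across, 188 mm tall, origin under its centre; bystander.
- spray_can: blue spray can, 52 mm across, 161 mm tall, origin under its centre; bystander.
- paint_tin: red paint tin, 103 mm across, 120 mm tall, origin under its centre; bystander.
- lamp_hinge (a point): middle of the kickstand's hinge line, at x = 3, y = 0, z = 100 mm of the light, with the light's axes; the line runs along the light's y. The folded cross bar's centre is at x = 15.5, z = -95 mm from here (x = 18.5, z = 5 mm of the light), resting against the light's back.
Not all that is in view belongs to the job. Leave any pink look-alike of the sanding_block alone.

How it is judged:
By the outcome, as a careful person would: the job done as asked, in the order asked, and still so for the second after the job is handed in, with the robot touching nothing.
It also fails if it takes over 54 s, if anything falls off the work surface, if the arm or the gripper's body presses on something with over 40 N, if the wrist force passes 120 N, or if a joint passes its speed limit or range.

## Working session

There is one attempt and no reset: what is moved stays moved. The work goes in short steps, Python scripts to look and compute and a tool call to move; the robot and the scene stay as the last step left them, time stands still between calls to the robot, and variables do not carry over. Pictures are saved under pics/ and viewed, at most 10 in all, crops included, and the job is handed in when it is done.

Besides the shell and the picture viewer there is one more tool, called in YAML: its name, and indented under it one key for each argument. arm_command: Moves the arm, as the interface text tells. Shifts and turns lie within -1 to 1; 1 stands for 250 mm of shift or 90 degrees of turn. Its arguments: {"type":"object","properties":{"delta_pos":{"type":"array"},"delta_rot":{"type":"array"},"claw":{"type":"array"}},"required":["delta_pos","delta_rot","claw"]}

```bash
mkdir -p pics; cat > h.py <<'E'
from cell import *
import numpy as np, cv2
from scipy.spatial.transform import Rotation as R
def snap(name,fn=None):
    c=calibration(name); im=read_camera(name)
    if fn: cv2.imwrite('pics/'+fn,cv2.cvtColor(im,cv2.COLOR_RGB2BGR))
    return im,c
def ray(c,px):
    K=np.array(c['camera_matrix'],float);T=np.array(c['T'])
    d=np.linalg.inv(K)@np.array([px[0],px[1],1.]);s=d[:2].copy()
    for _ in range(20): s=d[:2]/(1+c['k1']*(s@s))
    v=T[:3,:3]@np.array([s[0],s[1],1]);return T[:3,3],v/np.linalg.norm(v)
def plane(c,px,z):
    o,v=ray(c,px);return o+v*(z-o[2])/v[2]
def tri(obs):
    A=np.zeros((3,3));b=np.zeros(3);L=[]
    for c,px in obs:
        o,v=ray(c,px);P=np.eye(3)-np.outer(v,v);A+=P;b+=P@o;L.append((o,P))
    x=np.linalg.solve(A,b);return x,[float(np.linalg.norm(P@(x-o))) for o,P in L]
def proj(c,p):
    T=np.array(c['T']);q=T[:3,:3].T@(np.array(p)-T[:3,3]);s=q[:2]/q[2];s=s*(1+c['k1']*(s@s))
    return (np.array(c['camera_matrix'])@np.array([s[0],s[1],1]))[:2]
E
python3 - <<'E'
from h import *
np.set_printoptions(precision=2,suppress=True)
print(state())
for n in ('scene','side','wrist'):
    im,c=snap(n,n+'0.png');print(n,c)
E
```

```text
{'t': 0.0, 'joints': array([ 1.08,  0.49,  1.56,  0.  ,  1.09, -0.11]), 'qvel': array([-0.,  0.,  0., -0.,  0., -0.]), 'tau': array([  0.  , -61.27, -25.82,   0.07,   0.05,  -0.  ]), 'eef_pos': array([235.63, 578.58, 185.55]), 'tcp_rot': array([-3.14, -0.  ,  2.75]), 'ft_force': array([-0.18, -0.67,  0.27]), 'moment': array([-0.01, -0.  , -0.03]), 'grip_force': 0.0, 'opening': 0.9993888402397977}
scene {'camera_matrix': array([[424.81,   0.  , 313.2 ],
       [  0.  , 424.81, 190.52],
       [  0.  ,   0.  ,   1.  ]]), 'k1': -0.07608469530781146, 'T': array([[   0.74,   -0.48,    0.48,   -5.19],
       [  -0.68,   -0.51,    0.53, -906.51],
       [  -0.01,   -0.72,   -0.7 , 1048.22],
       [   0.  ,    0.  ,    0.  ,    1.  ]])}
side {'camera_matrix': array([[390.59,   0.  , 315.4 ],
       [  0.  , 390.59, 194.97],
       [  0.  ,   0.  ,   1.  ]]), 'k1': 0.013262850990030432, 'T': array([[  -0.94,   -0.12,    0.32,  149.81],
       [  -0.34,    0.31,   -0.89, 1036.48],
       [   0.  ,   -0.94,   -0.33,  609.16],
       [   0.  ,    0.  ,    0.  ,    1.  ]])}
wrist {'camera_matrix': array([[337.53,   0.  , 314.92],
       [  0.  , 337.53, 194.77],
       [  0.  ,   0.  ,   1.  ]]), 'k1': -0.0465151883297548, 'T': array([[  0.38,   0.9 ,   0.23, 172.68],
       [  0.93,  -0.37,  -0.09, 603.99],
       [  0.  ,   0.24,  -0.97, 383.88],
       [  0.  ,   0.  ,   0.  ,   1.  ]])}
```

View pics/scene0.png

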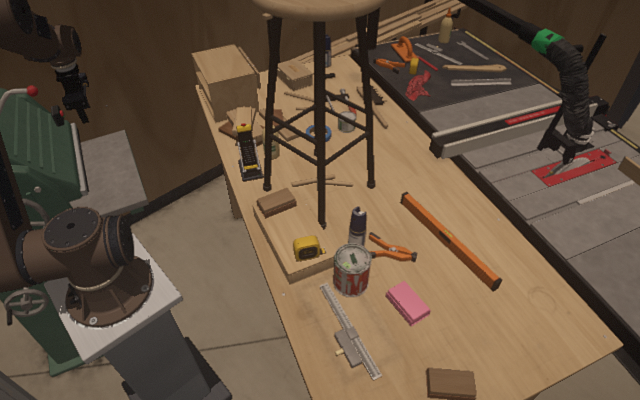

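View pics/side0.png

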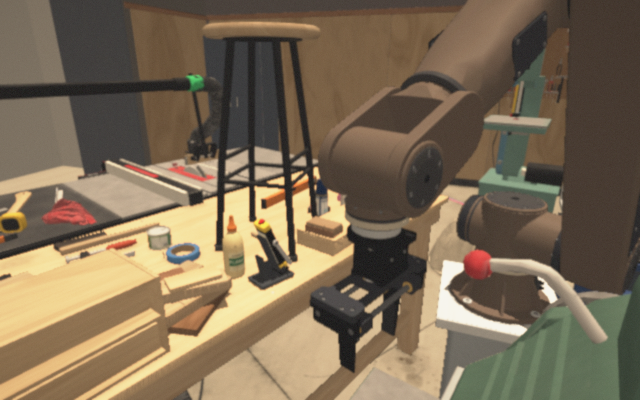

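Scene view: dock and lamp near (248,160), tray near (295,235) with the block (277,202) and tape (307,247), stool feet at (267,188), (322,225) and (371,185), and the glue bottle behind the dock. Side view: lamp at (268,238), dock at (270,275). I'll enlarge both.

```bash
python3 - <<'E'
import cv2
a=cv2.imread('pics/scene0.png')[105:295,205:395];cv2.imwrite('pics/c1.png',cv2.resize(a,None,fx=3.15,fy=3.15,interpolation=cv2.INTER_CUBIC)[:600])
a=cv2.imread('pics/side0.png')[170:300,200:370];cv2.imwrite('pics/c2.png',cv2.resize(a,None,fx=4.5,fy=4.5,interpolation=cv2.INTER_CUBIC))
E
```

```text
(no output)
```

View pics/c1.png

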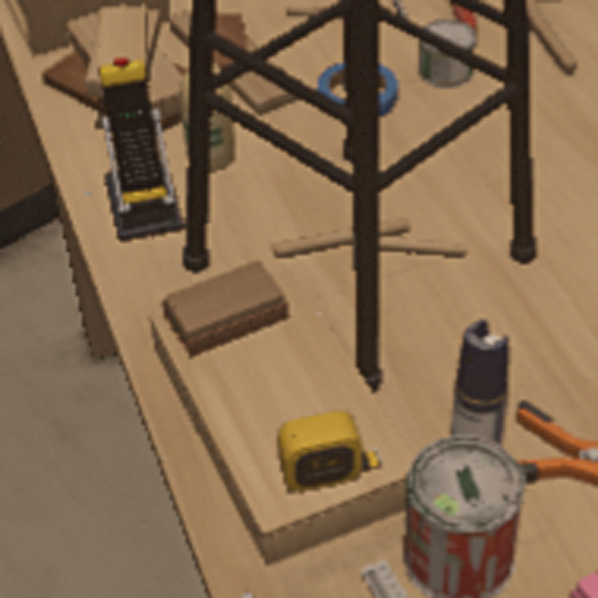

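View pics/c2.png

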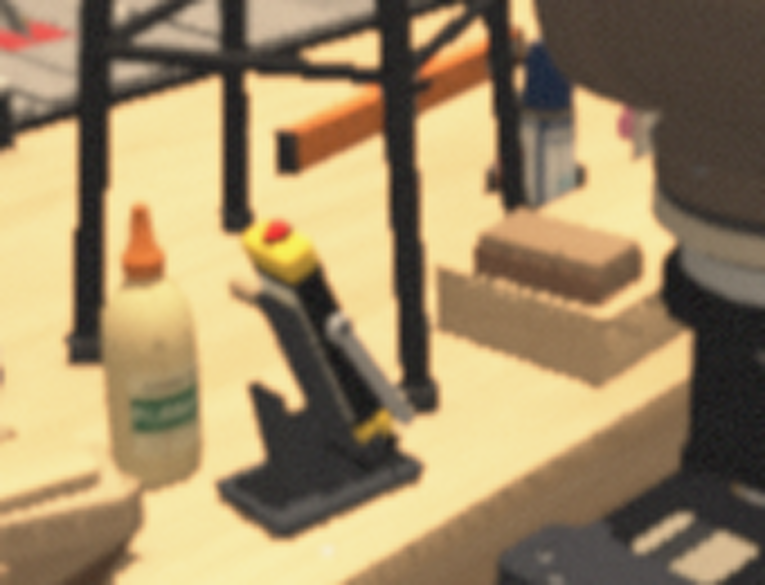

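Crops: in c1, the red button is at (122,63), the stool feet at (195,265), (372,385) and (523,255), and the tray's near corner at (268,530). In c2, the button is at (278,232), the dock plate corners at (222,487), (285,530) and (420,465), and the feet at (88,350), (238,220), (420,395) and (513,205). The kickstand is just slightly open.

```bash
cat > m1.py <<'E'
from h import *
np.set_printoptions(precision=1,suppress=True)
cs,cd=calibration('scene'),calibration('side')
S=lambda u,v:(205+u/3.15,105+v/3.15)
D=lambda u,v:(200+u/4.5,170+v/4.5)
print('button',tri([(cs,S(122,63)),(cd,D(278,230))]))
print('yellow bottom', tri([(cs,S(143,196)),(cd,D(374,430))]))
for n,p in dict(l=(118,238),r=(182,228)).items(): print('dock front S',n,plane(cs,S(*p),5))
for n,p in dict(l=(222,487),b=(283,520),r=(422,463)).items(): print('dock top D',n,plane(cd,D(*p),14))
for p in [(195,265),(372,383),(523,255)]: print('foot S',plane(cs,S(*p),5))
for p in [(88,352),(238,222),(420,400),(513,208)]: print('foot D',plane(cd,D(*p),5))
for n,p in dict(farleft=(152,318),near=(265,530),right=(408,485)).items(): print('tray S',n,plane(cs,S(*p),55))
for n,p in dict(l=(438,268),b=(603,345)).items(): print('tray D',n,plane(cd,D(*p),55))
for p in [(163,297),(260,262),(288,290),(190,333)]: print('block S top',plane(cs,S(*p),89))
for p in [(478,240),(515,210),(640,250),(598,280)]: print('block D top',plane(cd,D(*p),89))
for p in [(290,492),(365,475)]: print('tape S base',plane(cs,S(*p),55))
for p in [(283,425),(352,412),(360,430),(287,460)]: print('tape S top',plane(cs,S(*p),121))
print('tri tray left', tri([(cs,S(152,318)),(cd,D(603,345))]))
print('bottle',plane(cd,D(150,480),0),'spray D',plane(cd,D(550,198),0))
print('tin S top',plane(cs,S(466,470),120))
E
python3 m1.py
```

```text
button (array([629.3, 156.1, 187.4]), [0.5655827322059712, 0.5655827322057877])
yellow bottom (array([596.8, 108.5,  35.2]), [7.385331318694176, 7.38533131869422])
dock front S l [558.6 103.8   5. ]
dock front S r [622.9  66.6   5. ]
dock top D l [664.1 180.6  14. ]
dock top D b [609.8 201.5  14. ]
dock top D r [556.2 109.1  14. ]
foot S [595.8   7.6   5. ]
foot S [ 620.7 -255.1    5. ]
foot S [ 876.2 -233.5    5. ]
foot D [860.1  34.2   5. ]
foot D [ 877.  -227.4    5. ]
foot D [597.7  16.    5. ]
foot D [ 660.5 -343.3    5. ]
tray S farleft [486.  -67.8  55. ]
tray S near [ 402.4 -346.6   55. ]
tray S right [ 530.  -398.1   55. ]
tray D l [630.  -96.1  55. ]
tray D b [472.8 -16.6  55. ]
block S top [495.  -80.5  89. ]
block S top [ 599.3 -108.7   89. ]
block S top [ 593.7 -159.4   89. ]
block S top [ 484.3 -138.5   89. ]
block D top [592.1 -83.6  89. ]
block D top [ 586.6 -148.2   89. ]
block D top [ 474.  -108.2   89. ]
block D top [486.8 -47.2  89. ]
tape S base [ 446.  -330.4   55. ]
tape S base [ 509.1 -363.    55. ]
tape S top [ 459.5 -309.2  121. ]
tape S top [ 514.4 -340.1  121. ]
tape S top [ 505.6 -360.1  121. ]
tape S top [ 436.5 -341.1  121. ]
tri tray left (array([489.1, -54.9,  37.1]), [5.140557749515563, 5.14055774951541])
bottle [724.7 169.3   0. ] spray D [ 641.2 -389.5    0. ]
tin S top [ 542.7 -454.2  120. ]
```

View pics/wrist0.png

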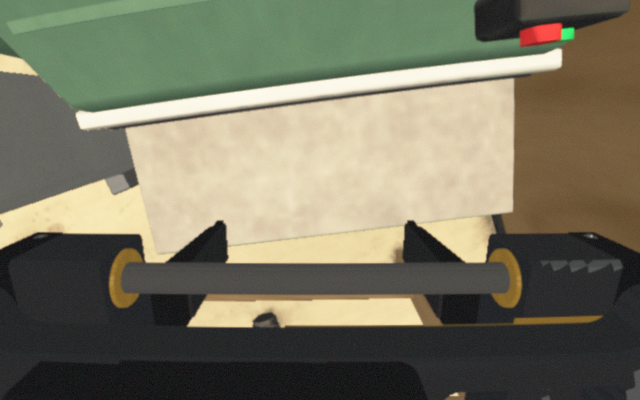

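Start wrist view: only gripper fingers and off-table machinery, so nothing usable. Rough poses: dock origin about (609,121) with +x at about -120°, stool centre about (738,-110). I'll move to a tilted standoff left of the lamp, which is also where the kickstand push starts.

```bash
cat >> h.py <<'E'
def toolR(xh,zdir):
    """tool rotation with z=zdir and x nearest to heading vector xh"""
    z=np.array(zdir,float);z/=np.linalg.norm(z);x=np.array(xh,float);x-=z*(x@z);x/=np.linalg.norm(x)
    return np.column_stack([x,np.cross(z,x),z])
def go(pos,Rt,p0=None,R0=None):
    s=state();p0=s['eef_pos'] if p0 is None else p0
    R0=R.from_euler('xyz',s['tcp_rot']).as_matrix() if R0 is None else R0
    print('dpos',np.round((np.array(pos)-p0)/250,3),'drot',np.round(R.from_matrix(Rt@R0.T).as_rotvec()/(np.pi/2),3))
E
python3 - <<'E'
from h import *
d=np.radians(50);h=np.array([.866,-.5,0]);z=h*np.cos(d)-np.array([0,0,np.sin(d)])
go([506,169,170],toolR(-h,z))
c=calibration('scene');print(plane(c,(260,70),150),plane(c,(205,118),0))
E
```

```text
dpos [ 1.081 -1.639 -0.063] drot [-0.195 -0.4   -0.083]
[948.99109539 488.42609531 150.        ] [676.51510358 548.73785944   0.        ]
```

arm_command:
  delta_pos:
    - [0.08, -0.12, 0.05]
    - [0.2, -0.3, 0.1]
    - [0.3, -0.46, 0.15]
    - [0.42, -0.64, 0.2]
    - [0.54, -0.8, 0.2]
  delta_rot:
    - [0, 0, 0]
    - [-0.03, -0.06, -0.02]
    - [-0.06, -0.12, -0.03]
    - [-0.09, -0.18, -0.04]
    - [-0.12, -0.25, -0.05]
  claw: [1, 1, 1, 1, 1]

```text
t: 0.57
eef_pos: [347.6, 412.4, 234.1]
tcp_rot: [-3.135, 0.441, 2.675]
ft_force: [0.4, 0.3, -0.3]
opening: 0.708
grip_force: 0.0
```

arm_command:
  delta_pos:
    - [0.09, -0.14, -0.05]
    - [0.18, -0.28, -0.1]
    - [0.27, -0.42, -0.15]
    - [0.36, -0.56, -0.2]
    - [0.45, -0.7, -0.26]
  delta_rot:
    - [-0.02, -0.03, 0]
    - [-0.04, -0.06, -0.01]
    - [-0.06, -0.1, -0.02]
    - [-0.075, -0.15, -0.03]
    - [-0.075, -0.15, -0.033]
  claw: [1, 1, 1, 1, 1]

```text
t: 0.98
eef_pos: [453.0, 244.9, 168.9]
tcp_rot: [-3.14, 0.701, 2.622]
ft_force: [2.6, 1.2, 0.8]
opening: 0.355
grip_force: 0.0
```

arm_command:
  delta_pos:
    - [0.09, -0.14, 0]
    - [0.09, -0.14, 0]
    - [0.09, -0.14, 0]
    - [0.09, -0.14, 0]
    - [0.09, -0.14, 0]
  delta_rot:
    - [0, 0, 0]
    - [0, 0, 0]
    - [0, 0, 0]
    - [0, 0, 0]
    - [0, 0, 0]
  claw: [1, 1, 1, 1, 1]

```text
t: 1.4
eef_pos: [476.1, 212.1, 170.5]
tcp_rot: [3.141, 0.699, 2.621]
ft_force: [-0.7, 0.6, -0.1]
opening: 0.023
grip_force: 0.0
```

```bash
python3 - <<'E'
from h import *
np.set_printoptions(precision=3,suppress=True)
a,_=snap('scene','s1.png');b,_=snap('side','d1.png');w,c=snap('wrist','w1.png');s=state();print(s['eef_pos'],s['tcp_rot'],s['joints'],s['opening'],s['t'])
np.save('w1.npy',c['T']);print(c['T'])
x=cv2.resize(cv2.imread('pics/w1.png')[40:260,160:480],None,fx=2.5,fy=2.5,interpolation=cv2.INTER_CUBIC)
cv2.imwrite('pics/c3.png',x)
E
```

```text
[475.865 212.229 170.429] [3.142 0.699 2.622] [ 0.634  0.357  2.102 -1.126  0.71   0.484] 0.0054371939946673145 1.55
[[  0.496   0.508   0.704 319.755]
 [  0.868  -0.292  -0.402 301.141]
 [  0.001   0.81   -0.586 278.402]
 [  0.      0.      0.      1.   ]]
```

View pics/c3.png

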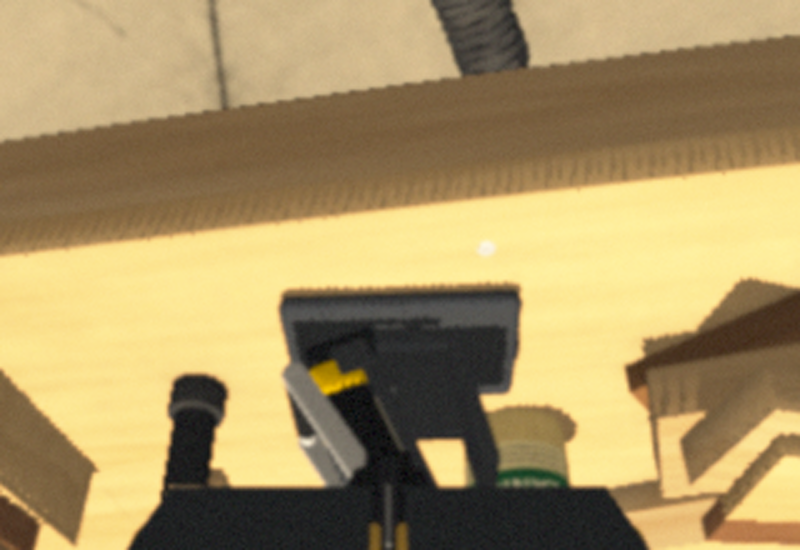

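Crop c3 (wrist): dock plate far edge from (285,292) to (518,288), near-right corner at (512,390), and the grey kickstand arm from (292,368) to (350,480). Joint 4 sits at its limit, so a steeper tool is needed here.

```bash
cat > m2.py <<'E'
from h import *
np.set_printoptions(precision=1,suppress=True)
c=calibration('wrist');c['T']=np.load('w1.npy');W=lambda u,v:(160+u/2.5,40+v/2.5)
P=[plane(c,W(*p),14) for p in [(284,297),(519,291),(512,391)]];print(P)
e=P[0]-P[1];print('len',np.linalg.norm(e),'ang',np.degrees(np.arctan2(e[1],e[0])),np.linalg.norm(P[2]-P[1]))
cs,cd=calibration('scene'),calibration('side')
def red(f,lo,box,inv=False):
    im=cv2.imread('pics/'+f);h=cv2.cvtColor(im,cv2.COLOR_BGR2HSV);m=((h[...,0]<8)|(h[...,0]>172))&(h[...,1]>140)&(h[...,2]>80)
    y,x=np.nonzero(m[box[1]:box[3],box[0]:box[2]]);return (x.mean()+box[0],y.mean()+box[1],len(x))
a=red('s1.png',0,(235,115,252,135));b=red('d1.png',0,(250,210,275,230));print(a,b,tri([(cs,a[:2]),(cd,b[:2])]))
E
python3 m2.py; python3 - <<'E'
import cv2,numpy as np
a=cv2.imread('pics/d1.png')[175:300,210:360];b=cv2.imread('pics/s1.png')[110:185,225:275]
a=cv2.resize(a,None,fx=3.2,fy=4,interpolation=cv2.INTER_CUBIC);b=cv2.resize(b,(320,500),interpolation=cv2.INTER_CUBIC)
cv2.imwrite('pics/c4.png',np.hstack([a,b]))
E
```

```text
[array([551.1, 113.7,  14. ]), array([601.8, 210.4,  14. ]), array([673.9, 176.4,  14. ])]
len 109.20442192764307 ang -117.65322371408338 79.7504450277314
(np.float64(243.0), np.float64(124.375), 8) (np.float64(261.2307692307692), np.float64(220.84615384615384), 13) (array([628.9, 159.2, 189.2]), [0.11290814521595524, 0.11290814521598964])
```

View pics/c4.png

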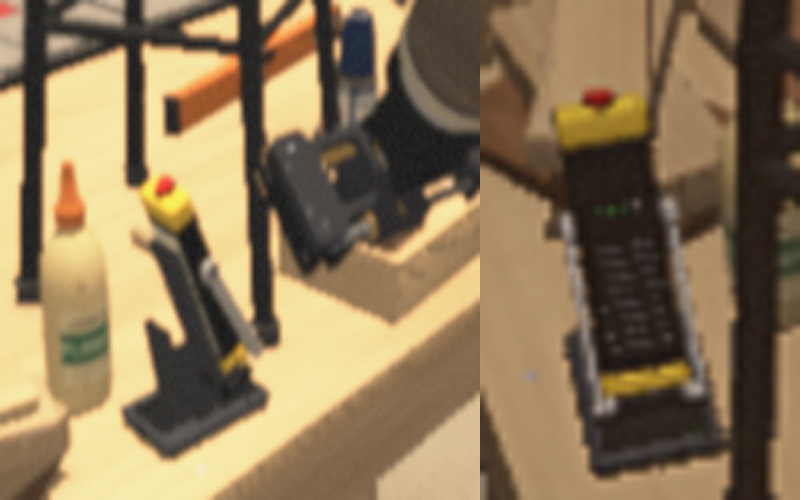

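Crop c4: button at (165,186) left and (598,97) right; the left kickstand arm ends at (255,352) left and (603,408) right.

```bash
cat > geo.py <<'E'
from h import *
a=np.radians(-117.5);xd=np.array([np.cos(a),np.sin(a),0]);yd=np.array([-xd[1],xd[0],0]);zz=np.array([0,0,1.])
O=np.array([628.9,159.2,0])+40.6*xd
def dock(x,y,z): return O+x*xd+y*yd+z*zz
def todock(p): q=np.array(p)-O;return np.array([q@xd,q@yd,q[2]])
E
python3 - <<'E'
from geo import *
np.set_printoptions(precision=3,suppress=True)
cs,cd=calibration('scene'),calibration('side')
p,r=tri([(cs,(244.2,171.2)),(cd,(289.7,263))]);print(O,p,r,todock(p),'folded tip exp ~35,-29,44')
h=np.radians(-22);hv=np.array([np.cos(h),np.sin(h),0])
for d in (60,68):
    d=np.radians(d);z=hv*np.cos(d)-zz*np.sin(d);y=toolR(-yd,z)
    go(dock(-5,-36,65)-60*z,y)
E
```

```text
[610.153 123.187   0.   ] [571.579 103.949  41.567] [0.665875087813819, 0.6658750878137965] [ 34.876 -25.333  41.567] folded tip exp ~35,-29,44
dpos [ 0.307 -0.227 -0.214] drot [0.085 0.083 0.028]
dpos [ 0.335 -0.238 -0.199] drot [0.118 0.165 0.029]
```

arm_command:
  delta_pos:
    - [0.03, -0.02, 0.02]
    - [0.1, -0.07, 0]
    - [0.2, -0.15, -0.08]
    - [0.3, -0.22, -0.15]
    - [0.325, -0.235, -0.2]
  delta_rot:
    - [0.05, 0.06, 0.015]
    - [0.105, 0.135, 0.03]
    - [0.105, 0.135, 0.03]
    - [0.105, 0.135, 0.03]
    - [0.105, 0.135, 0.03]
  claw: [1, 1, 1, 1, 1]

```text
t: 1.97
eef_pos: [560.7, 151.9, 122.0]
tcp_rot: [3.09, 0.435, 2.643]
ft_force: [0.3, 0.2, 0.6]
opening: 0.001
grip_force: 0.0
```

```bash
python3 - <<'E'
from geo import *
np.set_printoptions(precision=3,suppress=True)
s=state();print(s['eef_pos'],s['joints'],todock(s['eef_pos']));Rc=R.from_euler('xyz',s['tcp_rot']).as_matrix();print(Rc)
z=Rc[:,2];print('dock axes of tool',[Rc[:,i]@np.column_stack([xd,yd,zz]) for i in range(3)])
print('to start',todock(dock(-5,-36,65)-60*z))
E
```

```text
[560.664 151.869 122.031] [ 0.286  0.424  1.997 -0.645  0.448 -0.25 ] [ -2.589 -57.141 122.031]
[[-0.797  0.458  0.394]
 [ 0.433  0.888 -0.155]
 [-0.421  0.047 -0.906]]
dock axes of tool [array([-0.017, -0.907, -0.421]), array([-0.999, -0.004,  0.047]), array([-0.044,  0.421, -0.906])]
to start [ -2.343 -61.283 119.348]
```

arm_command:
  delta_pos:
    - [0.015, -0.006, -0.07]
    - [0.03, -0.012, -0.14]
    - [0.06, -0.02, -0.2]
    - [0.072, -0.027, -0.22]
    - [0.072, -0.027, -0.22]
  delta_rot:
    - [0, 0, 0]
    - [0, 0, 0]
    - [0, 0, 0]
    - [0, 0, 0]
    - [0, 0, 0]
  claw: [1, 1, 1, 1, 1]

```text
t: 2.38
eef_pos: [575.4, 145.8, 64.2]
tcp_rot: [3.096, 0.432, 2.643]
ft_force: [0.1, -1.4, -0.2]
opening: 0.003
grip_force: 0.0
```

```bash
python3 - <<'E'
from geo import *
np.set_printoptions(precision=3,suppress=True)
s=state();print(s['ft_force'],todock(s['eef_pos']))
snap('wrist','w2.png');snap('side','d2.png');snap('scene','s2.png')
a=cv2.imread('pics/w2.png')[60:260,160:480];b=cv2.imread('pics/d2.png')[190:290,220:340];d=cv2.imread('pics/s2.png')[110:190,215:295]
f=cv2.INTER_CUBIC
top=cv2.resize(b,(400,333),interpolation=f);r=cv2.resize(d,(333,333),interpolation=f);w=cv2.resize(a,(427,267),interpolation=f)
C=np.zeros((600,740,3),np.uint8);C[:333,:400]=top;C[:333,405:738]=r;C[333:,:427]=w;cv2.imwrite('pics/c5.png',C)
E
```

```text
[ 0.147 -1.434 -0.227] [ -3.987 -41.302  64.157]
```

View pics/c5.png

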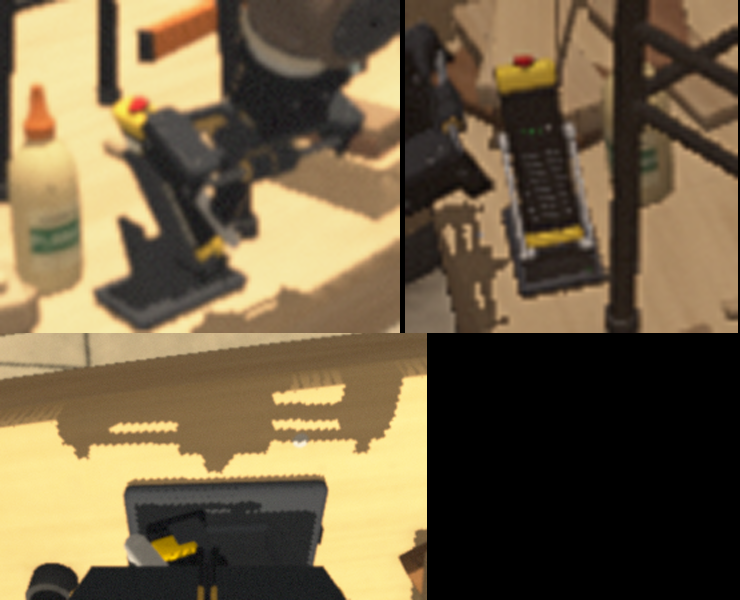

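Crop c5: fingertip ends near (490,187) in the scene part, left of the near arm at (518,200). I'll compare that with projections.

```bash
python3 - <<'E'
from geo import *
np.set_printoptions(precision=2,suppress=True)
cs=calibration('scene');t=state()['eef_pos'];Rc=R.from_euler('xyz',state()['tcp_rot']).as_matrix()
f=lambda p:np.array([405,0])+(proj(cs,p)-[215,110])*4.163
print('tcp',f(t),'corner up-right front',f(t-10*Rc[:,0]-12*Rc[:,1]),'corner low front',f(t+10*Rc[:,0]-12*Rc[:,1]))
ca,sa=np.cos(.38),np.sin(.38)
L=lambda x,y,z:dock(20+ca*x-sa*z,y,32+sa*x+ca*z)
for n,p in dict(hinge=(3,-29,100),barend=(18.5,-31,5),barendR=(18.5,31,5),button=(3,0,171),topL=(13,-25,165),topR=(13,25,165)).items(): print(n,f(L(*p)))
E
```

```text
tcp [497.7  208.49] corner up-right front [509.52 212.13] corner low front [489.81 223.09]
hinge [501.15 144.45]
barend [519.36 255.25]
barendR [590.56 242.21]
button [521.08  57.25]
topL [493.38  71.85]
topR [553.11  61.91]
```

```bash
python3 - <<'E'
import cv2,numpy as np
a=cv2.imread('pics/s0.png') if 0 else cv2.imread('pics/scene0.png');b=cv2.imread('pics/s2.png')
d=np.abs(a.astype(int)-b).sum(2);g=b.sum(2)
for v in range(148,168): print(v,' '.join('%3d%s'%(g[v,u]//3,'*' if d[v,u]>90 else ' ') for u in range(226,246)))
E
```

```text
148  33*  27*  22*  23*  20*  56* 127  148  145  142  143  141  120  136   85   29   23   33   32   34 
149  23*  23*  26*  24*  20*  22*  78* 149  148  144  142  140  124  131   69   22   24   33   45   46 
150  27*  24*  30*  25*  25*  20*  33*  96* 149  148  143  142  141  150  121   37   20   27   34   35 
151  23*  33*  40*  42*  25*  23*  30*  45* 110* 147  146  143  141  136  134   44   21   26   33   44 
152  23*  26*  31*  29*  25*  25*  25*  23*  57* 112* 145  145  142  132  144   62   25   25   29   33 
153  24*  21*  23*  27*  24*  24*  25*  20*  24*  53* 109* 145  142  119  134   82   29   27   29   47 
154  17*  19*  19*  20*  22*  24*  23*  19*  13*  31*  96* 146  141  123  130   74   22   25   33   29 
155  26*  51*  64*  23*  19*  19*  18*  14*  29*  54* 100* 144  144  139  131   91   32   23   30   30 
156  91* 146  147   75*  25*  14*  26*  55*  96* 142  144  145  144  142  132  126   43   29   51   31 
157 146  154  156  139   92*  56*  94* 143  147  150  147  145  143  142  133  130   59   27   34   27 
158 150  152  150  103* 140  142  145  148  149  149  147  1
[... 278 characters left out ...]
5*  78* 140  139  145  146  148  144   77   50   70  118   76   30   24   36 
162  67*  67*  66*  67*  64*  79* 145  147  144  145  149  146   90   51   60  103  106   36   25   37 
163  66*  63*  69*  78*  76*  62*  92* 143  142  143  145  142   78   46   56   91  125   46   19   29 
164  85*  60*  76* 143  147   72*  78* 142  141  142  145  149  138   62   52   79  131   47   18   25 
165 142   72*  63* 105* 149   73*  75* 144  143  142  144  149  146   60   49   77  131   62   31   35 
166 149   72*  74* 142  151   72*  77* 141  142  142  143  148  145   68   48   80  134   93   80   92 
167 149   75*  59*  96* 147   72*  78* 145  143  143  144  146  143   91   49   61   99  116  111  120
```

```bash
python3 - <<'E'
from geo import *
np.set_printoptions(precision=1,suppress=True)
cs,cd=calibration('scene'),calibration('side');t=state()['eef_pos'];Rc=R.from_euler('xyz',state()['tcp_rot']).as_matrix()
print('tcp scene',proj(cs,t),'side',proj(cd,t), 'corners side',[proj(cd,t+sx*10*Rc[:,0]+sy*12*Rc[:,1]) for sx in(-1,1) for sy in (-1,1)])
print('scene ray at dist',todock(plane(cs,(235.5,154.3),t[2]+4)),todock(plane(cs,(231.5,156.5),t[2]-4)))
a=cv2.imread('pics/d1.png');b=cv2.imread('pics/d2.png');d=np.abs(a.astype(int)-b).sum(2);g=b.sum(2)
for v in range(244,268): print(v,' '.join('%3d%s'%(g[v,u]//3,'*' if d[v,u]>90 else ' ') for u in range(276,302)))
E
```

```text
tcp scene [237.3 160.1] side [282.1 261.8] corners side [array([283.5, 258.1]), array([276.8, 260.5]), array([287.4, 263.1]), array([280.7, 265.6])]
scene ray at dist [-33.8 -43.3  70.2] [-35.3 -58.9  62.2]
244  38*  37*  37*  36*  39*  55*  70*  78*  83*  73*  66*  62*  55*  52   45   42   52   61   63   72* 102* 120* 139* 165  161  139 
245  37*  33*  33*  30*  51*  75*  93*  89*  68*  58*  56*  46*  40*  35   32   33   36   42   61  110  163* 180  187  201  199  187 
246  42*  34*  30*  44*  73* 113* 140* 127*  78*  42*  36*  35*  36*  29   33   29   35   41   65  130  191  204  205  207  208  207 
247  51*  37*  39*  57*  94* 139* 170* 151*  86*  38*  33*  33*  27*  34   29   33   35   40   67  136  198  208  210  210  210  210 
248  44   36*  43*  73* 109  136  156* 131*  76*  36*  35*  28*  26*  32   32   36   32   46   70  135  200  209  210  210  211  211 
249  39   33*  55*  89  117  124  123*  90*  50*  37*  29*  31*  31*  30   32   32   35   53   69  137  201  210  210  209  210  211 
250  35   41   59   95  116  119  101*  63*  34*  32*  30*  27*  37*  26*  30   36   48  
[... 1621 characters left out ...]
  186  203  208  210  211  211 
263  58   68   59   45   39   62   87  112  136  142  143  152  155  139  136  162  192  204  204  205  208  209  211  211  211  211 
264  52   56   54   58   72   98  116  119  123  127  140  168  185  177  174  191  207  211  210  211  211  211  211  212  211  211 
265  50   52   66   88  102  120  126  109  100  105  120  157  188  197  201  208  212  212  212  212  211  211  211  211  210  211 
266  51   54   68   93  113  116  104   84   76   83   83  112  160  195  209  213  213  213  213  212  213  212  211  211  212  212 
267  48   49   62   83   97   95   77   57   55   59   49   71  125  187  210  215  213  214  214  212  212  212  212  212  213  213
```

```bash
python3 - <<'E'
from geo import *
np.set_printoptions(precision=1,suppress=True)
cs,cd=calibration('scene'),calibration('side');s=state();t=s['eef_pos']
for a,b in [((233.7,155.5),(286.5,255.5)),((231.5,156.7),(287.5,257.5)),((235.5,154.3),(284.5,255))]:
    p,r=tri([(cs,a),(cd,b)]);print(p,r,todock(p))
print(t,s['t'],calibration('wrist')['T'][:3,3])
E
```

```text
[563.1 147.3  90.9] [2.7342322183054297, 2.734232218305466] [  0.3 -52.9  90.9]
[557.  152.   87.3] [1.55796053687676, 1.5579605368764973] [ -1.  -60.4  87.3]
[570.1 147.   91.6] [3.6462130869671343, 3.646213086967081] [ -2.6 -46.5  91.6]
[575.5 146.1  66.2] 2.5333 [443.5 206.8 217.2]
```

```bash
python3 - <<'E'
from geo import *
np.set_printoptions(precision=1,suppress=True)
cs,cw=calibration('scene'),calibration('wrist');s=state();t=s['eef_pos'];Rc=R.from_euler('xyz',s['tcp_rot']).as_matrix()
for k in (0,10,20,30,80): print(k,proj(cs,t-k*Rc[:,2]),proj(cw,t-k*Rc[:,2]))
im=cv2.imread('pics/w2.png').sum(2)//3
for v in range(196,262,4): print(v,im[v,290:342:3])
print(s['ft_force'],s['moment'])
E
```

```text
0 [237.3 160.1] [315.3 223.4]
10 [235.8 158.4] [315.3 229. ]
20 [234.3 156.7] [315.4 235. ]
30 [232.8 155.1] [315.4 241.8]
80 [224.9 146.4] [315.7 290.1]
196 [38 34 20 19 13 22 19 20 36 40 41 44 43 38 41 41 41 41]
200 [28 16 27 29 38 39 37 20 34 38 39 41 38 35 41 39 39 37]
204 [37 38 41 37 35 37 40 35 28 45 40 39 44 39 44 44 47 43]
208 [41 37 36 42 42 39 40 37 39 47 44 51 42 48 47 44 43 44]
212 [58 40 36 34 41 38 41 41 40 39 42 38 39 36 39 39 43 38]
216 [86 49 44 48 61 72 38 37 40 40 44 42 38 40 38 40 39 45]
220 [ 98  98  94 100 100  96  36  26  40  36  26  31  43  42  37  38  41  38]
224 [115 126 103 127  89  75  25  16  32  28  14  20  38  40  40  36  35  37]
228 [145  72  47  25  15   9  21  14  32  26  20  19  12  32  41  38  34  37]
232 [19 17 18 12 27  9 17 18 26 32 19 25 21 13 38 37 40 38]
236 [28 32 32 34 27 30 30 20 26 28 18 33 28 31 31 24 33 32]
240 [31 30 30 33 30 29 29 21 30 26 17 26 29 32 27 34 28 28]
244 [34 31 30 30 34 31 31 24 28 22 19 28 28 27 27 30 23 32]
248 [30 30 33 33 32 29 35 27 27 22 33 30 25 35 26 27 31 25]
252 [35 27 28 32 34 33 63 76 30 38 75 44 31 34 28 27 31 30]
256 [29 29 34 31 33 34 63 74 25 46 85 37 33 32 30 27 29 29]
260 [32 31 30 26 26 33 66 76 24 37 82 43 35 29 28 29 24 29]
[-0.2  0.1 -0.4] [0.1 0.2 0. ]
```

```bash
python3 - <<'E'
from geo import *
np.set_printoptions(precision=1,suppress=True)
cs,cd=calibration('scene'),calibration('side');t=np.array([235.63,578.58,185.55]);y=np.array([np.sin(2.75),-np.cos(2.75),0])
f=lambda p:p
print('scene',proj(cs,t),proj(cs,t+50*y),proj(cs,t-50*y));print('side',proj(cd,t),proj(cd,t+50*y),proj(cd,t-50*y))
a=cv2.imread('pics/scene0.png')[80:140,50:110];b=cv2.imread('pics/side0.png')[280:400,300:440]
cv2.imwrite('pics/c6.png',np.hstack([cv2.resize(a,(380,380),interpolation=2),cv2.resize(b,(420,380),interpolation=2)]))
A=cv2.imread('pics/s1.png');B=cv2.imread('pics/s2.png');d=np.abs(A.astype(int)-B).sum(2)
for v in range(150,170): print(v,d[v,226:246])
E
```

```text
scene [ 88.7 121.1] [ 89.1 113.9] [ 88.3 128.7]
side [367.3 365.1] [346.1 384.9] [386.1 347.6]
150 [342 343 322 344 354 376 333 142  18  16   8   1   5   7   8  12  16   5
   4   3]
151 [354 325 300 292 354 365 345 300 100  13  12   9   2   5   2   4  12   5
   9   6]
152 [359 346 326 333 347 354 357 362 261  95   8  10   7   7   6   8   7   8
   4  10]
153 [356 361 352 343 352 354 362 378 363 273 105   8   6   5   3   4   9   6
  13   4]
154 [380 372 368 361 361 360 364 377 393 343 145   9   9   2   3   4  17   7
  11  20]
155 [353 281 236 356 371 370 375 389 346 267 133   4   7   9   4   4   2   7
  10  12]
156 [157   7  13 201 352 388 349 268 145   4   1   9   5   1   2   2   6   7
   9   8]
157 [ 13  31  34   8 147 254 142   2   7  18   6   3   4   1   4   2   5   2
   2  10]
158 [ 25  21  17 120   5   2  13  20  13  11   6   1   4   5   9   1   2   3
   3   9]
159 [153 155 157 226 160 135  11 124   1   6   3   4   4   1   0   0   7   2
  13   4]
160 [228 240 230 232 235 227 149 171   2  13   3   2   4   2   4   1   0  12
   4   4]
161 [224 235 227 228 231 187   4   8   7   2   5   1   0   5   6   5   1   4
  12   5]
162 [220 223 232 233 237 189  16  19   8   2   3   3   2   2  11   2   1   8
   3   7]
163 [221 233 219 196 203 236 142   9   9   5   4   4   3   4   4   7   4   4
  11   5]
164 [167 241 191   2  11 209 184  11  10   6   1   5   0   3   1   1   3   4
  11   4]
165 [  3 202 232 114  15 206 199  13  11   1   3   2   1   5   6   4   1   3
   5   4]
166 [ 13 204 202   1  25 217 206  14  11   8   6   2   2   9   2   3   2   5
   3   9]
167 [ 18 200 244 140  14 209 195  19  16   4   8   2   4   2  10   1   0   3
   3   8]
168 [ 15 203 244 185  26 198 187  18  17  10  11   3   3   3   5   2   2   2
   5   2]
169 [ 18 200 238 177  19 192 232 167 169 139   7   8   2   3   3   3   3   3
   5   1]
```

View pics/c6.png

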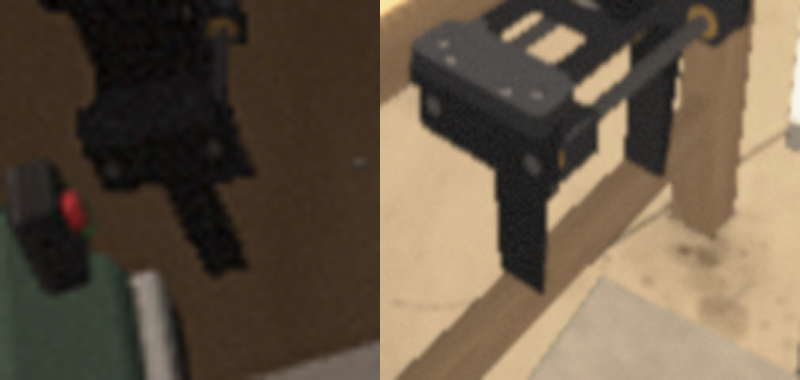

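Crop c6: the open fingertips sit at (230,265) left and (523,280) and (645,170) right, some 23 mm short of the nominal TCP along the tool axis. The later tip pixels agree. I'll check this by touching the lamp's side softly.

arm_command:
  delta_pos:
    - [0.02, 0.015, 0]
    - [0.038, 0.021, 0]
    - [0.038, 0.021, 0]
    - [0.038, 0.021, 0]
    - [0.038, 0.021, 0]
  delta_rot:
    - [0, 0, 0]
    - [0, 0, 0]
    - [0, 0, 0]
    - [0, 0, 0]
    - [0, 0, 0]
  claw: [1, 1, 1, 1, 1]

```text
t: 2.95
eef_pos: [585.0, 150.8, 65.5]
tcp_rot: [3.094, 0.433, 2.642]
ft_force: [0.5, -0.4, 0.1]
opening: 0.002
grip_force: 0.0
```

arm_command:
  delta_pos:
    - [0.005, -0.003, 0]
    - [0.009, -0.005, 0]
    - [0.014, -0.007, 0]
    - [0.018, -0.009, 0]
    - [0.018, -0.009, 0]
  delta_rot:
    - [0, 0, 0]
    - [0, 0, 0]
    - [0, 0, 0]
    - [0, 0, 0]
    - [0, 0, 0]
  claw: [1, 1, 1, 1, 1]

```text
t: 3.37
eef_pos: [589.7, 148.4, 65.3]
tcp_rot: [3.095, 0.433, 2.642]
ft_force: [0.2, 0.2, -0.8]
opening: 0.004
grip_force: 0.0
```

```bash
cat > st.py <<'E'
from geo import *
np.set_printoptions(precision=2,suppress=True)
s=state();F=np.column_stack([xd,yd,zz]);print('t',s['t'],'F dock',s['ft_force']@F,'M',s['moment'],'tcp dock',todock(s['eef_pos']),'world',s['eef_pos'],'j',s['joints'])
Rc=R.from_euler('xyz',s['tcp_rot']).as_matrix();print('tip dock',todock(s['eef_pos']-23*Rc[:,2]))
E
python3 st.py
```

```text
t 3.3667 F dock [-0.28  0.08 -0.8 ] M [0.1  0.21 0.05] tcp dock [-12.89 -29.76  65.27] world [589.71 148.36  65.27] j [ 0.26  0.55  1.98 -0.8   0.37 -0.1 ]
tip dock [-12.   -39.42  86.13]
```

arm_command:
  delta_pos:
    - [0.003, -0.002, -0.03]
    - [0.006, -0.003, -0.06]
    - [0.011, -0.006, -0.06]
    - [0.011, -0.006, -0.06]
    - [0.011, -0.006, -0.06]
  delta_rot:
    - [0, 0, 0]
    - [0, 0, 0]
    - [0, 0, 0]
    - [0, 0, 0]
    - [0, 0, 0]
  claw: [1, 1, 1, 1, 1]

```text
t: 3.78
eef_pos: [592.4, 147.0, 50.5]
tcp_rot: [3.094, 0.433, 2.642]
ft_force: [0.4, 1.3, -0.2]
opening: 0.005
grip_force: 0.0
```

arm_command:
  delta_pos:
    - [0.004, -0.002, 0]
    - [0.007, -0.004, 0]
    - [0.01, -0.005, 0]
    - [0.01, -0.005, 0]
    - [0.01, -0.005, 0]
  delta_rot:
    - [0, 0, 0]
    - [0, 0, 0]
    - [0, 0, 0]
    - [0, 0, 0]
    - [0, 0, 0]
  claw: [1, 1, 1, 1, 1]

```text
t: 4.2
eef_pos: [594.7, 145.8, 50.4]
tcp_rot: [3.094, 0.433, 2.642]
ft_force: [-1.2, 1.0, 1.0]
opening: 0.004
grip_force: 0.8
```

```bash
python3 st.py
```

```text
t 4.2 F dock [-0.3  -1.53  0.99] M [ 0.29  0.41 -0.  ] tcp dock [-12.98 -24.13  50.39] world [594.74 145.84  50.39] j [ 0.26  0.58  1.98 -0.85  0.34 -0.05]
tip dock [-12.08 -33.8   71.24]
```

arm_command:
  delta_pos:
    - [-0.008, -0.014, 0.002]
    - [-0.015, -0.028, 0.006]
    - [-0.022, -0.042, 0.01]
    - [-0.03, -0.056, 0.015]
    - [-0.037, -0.071, 0.02]
  delta_rot:
    - [0, 0, 0]
    - [0, 0, 0]
    - [0, 0, 0]
    - [0, 0, 0]
    - [0, 0, 0]
  claw: [1, 1, 1, 1, 1]

```text
t: 4.62
eef_pos: [585.3, 127.6, 55.5]
tcp_rot: [3.094, 0.433, 2.642]
ft_force: [0.7, 1.1, -0.3]
opening: 0.006
grip_force: 0.6
```

```bash
python3 st.py; python3 - <<'E'
from geo import *
snap('scene','s3.png');snap('side','d3.png')
f=cv2.INTER_CUBIC
a=cv2.resize(cv2.imread('pics/d3.png')[195:285,240:320],(400,450),interpolation=f);b=cv2.resize(cv2.imread('pics/s3.png')[110:185,218:282],(384,450),interpolation=f)
cv2.imwrite('pics/c7.png',np.hstack([a,b]))
E
```

```text
t 4.6167 F dock [-1.29  0.1  -0.33] M [0.25 0.25 0.09] tcp dock [  7.58 -24.06  55.48] world [585.31 127.57  55.48] j [ 0.23  0.55  2.01 -0.87  0.32 -0.05]
tip dock [  8.47 -33.72  76.33]
```

View pics/c7.png

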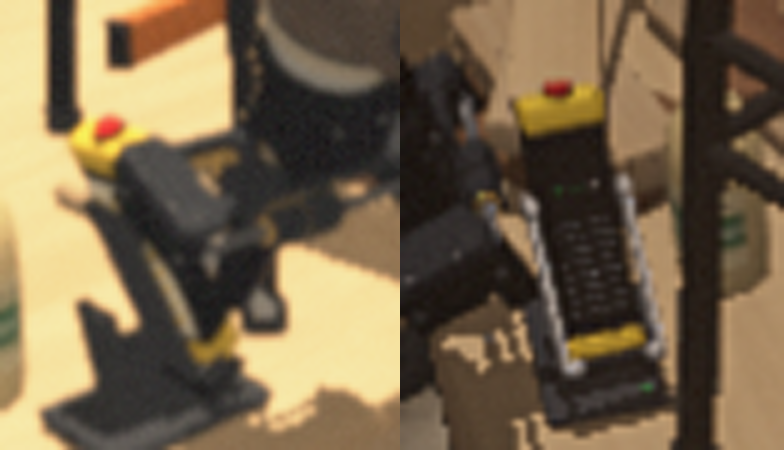

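Crop c7: the near arm's end shows at (262,307) on the side part. It was near (248,340), so the kickstand is starting to open. Continuing along the arc.

arm_command:
  delta_pos:
    - [0.004, -0.013, 0.008]
    - [0.003, -0.021, 0.016]
    - [0.002, -0.029, 0.024]
    - [0, -0.037, 0.032]
    - [-0.001, -0.045, 0.04]
  delta_rot:
    - [0, 0, 0]
    - [0, 0, 0]
    - [0, 0, 0]
    - [0, 0, 0]
    - [0, 0, 0]
  claw: [1, 1, 1, 1, 1]

```text
t: 5.13
eef_pos: [585.3, 116.6, 65.5]
tcp_rot: [3.094, 0.433, 2.642]
ft_force: [-0.0, 0.5, -2.3]
opening: 0.004
grip_force: 0.5
```

arm_command:
  delta_pos:
    - [-0.001, -0.007, 0.01]
    - [-0.002, -0.014, 0.02]
    - [-0.003, -0.02, 0.03]
    - [-0.004, -0.026, 0.04]
    - [-0.004, -0.032, 0.048]
  delta_rot:
    - [0, 0, 0]
    - [0, 0, 0]
    - [0, 0, 0]
    - [0, 0, 0]
    - [0, 0, 0]
  claw: [1, 1, 1, 1, 1]

```text
t: 5.55
eef_pos: [584.3, 108.6, 77.7]
tcp_rot: [3.094, 0.433, 2.642]
ft_force: [-0.2, -0.7, -0.4]
opening: 0.006
grip_force: 0.2
```

```bash
python3 st.py; python3 - <<'E'
from geo import *
np.set_printoptions(precision=2,suppress=True)
cs,cd=calibration('scene'),calibration('side');print(todock(tri([(cs,(246.7,171.3)),(cd,(292.4,256.4))])[0]))
a,_=snap('scene','s4.png');b,_=snap('side','d4.png')
f=cv2.INTER_CUBIC
a=cv2.resize(cv2.imread('pics/d4.png')[195:285,240:320],(400,450),interpolation=f);b=cv2.resize(cv2.imread('pics/s4.png')[110:185,218:282],(384,450),interpolation=f)
cv2.imwrite('pics/c8.png',np.hstack([a,b]))
E
```

```text
t 5.55 F dock [ 0.71  0.09 -0.38] M [ 0.18  0.31 -0.07] tcp dock [ 24.86 -16.19  77.72] world [584.32 108.61  77.72] j [ 0.19  0.51  2.02 -0.77  0.34 -0.2 ]
tip dock [ 25.75 -25.85  98.57]
[ 52.01 -17.33  53.93]
```

arm_command:
  delta_pos:
    - [0, -0.002, 0.006]
    - [0, -0.003, 0.012]
    - [0, -0.004, 0.017]
    - [0, -0.004, 0.022]
    - [0, -0.004, 0.022]
  delta_rot:
    - [0, 0, 0]
    - [0, 0, 0]
    - [0, 0, 0]
    - [0, 0, 0]
    - [0, 0, 0]
  claw: [1, 1, 1, 1, 1]

```text
t: 6.07
eef_pos: [584.5, 107.8, 83.1]
tcp_rot: [3.094, 0.433, 2.642]
ft_force: [-0.7, 0.5, 0.2]
opening: 0.007
grip_force: 0.0
```

```bash
python3 st.py; cat > bar.py <<'E'
# detect grey metal pixels near lamp in scene & side; red button
from geo import *
import sys
np.set_printoptions(precision=1,suppress=True)
tag=sys.argv[1]
cs,cd=calibration('scene'),calibration('side')
snap('scene','s%s.png'%tag);snap('side','d%s.png'%tag)
def red(f,b):
    h=cv2.cvtColor(cv2.imread('pics/'+f),cv2.COLOR_BGR2HSV);m=((h[...,0]<8)|(h[...,0]>172))&(h[...,1]>140)&(h[...,2]>80)
    y,x=np.nonzero(m[b[1]:b[3],b[0]:b[2]]);return np.array([x.mean()+b[0],y.mean()+b[1]]) if len(x) else np.array([np.nan]*2)
a=red('s%s.png'%tag,(235,105,258,140));b=red('d%s.png'%tag,(245,205,280,232));print('button',a,b,tri([(cs,a),(cd,b)]) if not np.isnan(a.sum()+b.sum()) else '')
ca,sa=np.cos(.38),np.sin(.38)
def arm(th,r,y,off=0): return dock(-14.3+r*np.sin(th)-off*np.cos(th),y,125.9-r*np.cos(th)-off*np.sin(th))
for f,c,b in (('s%s.png'%tag,cs,(225,135,275,185)),('d%s.png'%tag,cd,(270,225,312,270))):
    h=cv2.cvtColor(cv2.imread('pics/'+f),cv2.COLOR_BGR2HSV);m=(h[...,1]<60)&(h[...,2]>85)
    print(f);[print(v,''.join('#' if m[v,u] else '.' for u in range(b[0],b[2]))) for v in range(b[1],b[3])]
    for th in (.9,1.1,1.2,1.25,1.292): print(th,'barL',proj(c,arm(th,96,-29))-b[:2],'barR',proj(c,arm(th,96,29))-b[:2])
E
python3 bar.py 5
```

```text
t 6.0667 F dock [-0.07 -0.88  0.23] M [ 0.05  0.24 -0.02] tcp dock [ 25.47 -15.7   83.11] world [584.46 107.84  83.11] j [ 0.19  0.5   2.01 -0.74  0.35 -0.22]
tip dock [ 26.37 -25.37 103.96]
button [243.1 124.3] [260.9 220.9] (array([629.7, 159.5, 189. ]), [0.12047372037376736, 0.12047372037388276])
s5.png
135 ..................................................
136 ..................................................
137 ..................................................
138 ..................................................
139 .............................#....................
140 .........#..............#...###...................
141 .........#..................###...................
142 ..........#..##..............##...................
143 ..........#..##..............##...................
144 .............##..............##...................
145 .............##..............###..................
146 .............##...............##..................
147 ..............#...............##..................
148 ...............................#..................
149 ..................
[... 3763 characters left out ...]
..#................#...................
260 ..........................................
261 ..........................................
262 ......#...................................
263 ..........................................
264 ..........................................
265 ..........................................
266 ..........................................
267 ..........................................
268 ..........................................
269 ..........................................
0.9 barL [27. 28.] barR [14.9 21.4]
1.1 barL [29.6 22. ] barR [17.4 15.6]
1.2 barL [30.6 19. ] barR [18.4 12.7]
1.25 barL [31.  17.4] barR [18.8 11.2]
1.292 barL [31.3 16.1] barR [19.   9.9]
```

The kickstand slipped off the finger at about 0.18 rad because there was too little lateral overlap. I'll back out, come in lower behind the arm, and feel for the lamp's side.

arm_command:
  delta_pos:
    - [-0.05, 0.025, 0]
    - [-0.106, 0.055, 0]
    - [-0.08, 0.109, 0]
    - [-0.08, 0.109, -0.08]
    - [-0.08, 0.109, -0.156]
  delta_rot:
    - [0, 0, 0]
    - [0, 0, 0]
    - [0, 0, 0]
    - [0, 0, 0]
    - [0, 0, 0]
  claw: [1, 1, 1, 1, 1]

```text
t: 6.58
eef_pos: [564.9, 136.1, 44.2]
tcp_rot: [3.092, 0.435, 2.642]
ft_force: [0.2, -0.1, -0.4]
opening: 0.007
grip_force: 0.0
```

arm_command:
  delta_pos:
    - [0.02, -0.011, 0]
    - [0.04, -0.021, 0]
    - [0.06, -0.031, 0]
    - [0.07, -0.037, 0]
    - [0.07, -0.037, 0]
  delta_rot:
    - [0, 0, 0]
    - [0, 0, 0]
    - [0, 0, 0]
    - [0, 0, 0]
    - [0, 0, 0]
  claw: [1, 1, 1, 1, 1]

```text
t: 7.0
eef_pos: [582.7, 125.3, 44.7]
tcp_rot: [3.093, 0.434, 2.64]
ft_force: [0.6, 0.9, -0.5]
opening: 0.005
grip_force: 0.1
```

```bash
python3 st.py
```

```text
t 7.0 F dock [-1.08  0.07 -0.52] M [0.15 0.25 0.03] tcp dock [ 10.8  -25.28  44.71] world [582.74 125.28  44.71] j [ 0.22  0.57  2.03 -0.95  0.3   0.03]
tip dock [ 11.71 -34.96  65.55]
```

arm_command:
  delta_pos:
    - [0.004, -0.002, 0]
    - [0.007, -0.004, 0]
    - [0.011, -0.006, 0]
    - [0.014, -0.007, 0]
    - [0.014, -0.007, 0]
  delta_rot:
    - [0, 0, 0]
    - [0, 0, 0]
    - [0, 0, 0]
    - [0, 0, 0]
    - [0, 0, 0]
  claw: [1, 1, 1, 1, 1]

```text
t: 7.42
eef_pos: [585.1, 124.0, 43.8]
tcp_rot: [3.095, 0.433, 2.642]
ft_force: [-2.7, 0.7, 1.1]
opening: 0.004
grip_force: 2.0
```

```bash
python3 st.py
```

```text
t 7.4167 F dock [ 0.61 -2.68  1.09] M [ 0.31  0.61 -0.  ] tcp dock [ 10.8  -22.6   43.83] world [585.12 124.04  43.83] j [ 0.22  0.57  2.02 -0.94  0.3   0.02]
tip dock [ 11.69 -32.25  64.68]
```

arm_command:
  delta_pos:
    - [-0.009, -0.017, 0]
    - [-0.018, -0.034, 0]
    - [-0.027, -0.051, 0]
    - [-0.036, -0.068, 0]
    - [-0.044, -0.085, 0]
  delta_rot:
    - [0, 0, 0]
    - [0, 0, 0]
    - [0, 0, 0]
    - [0, 0, 0]
    - [0, 0, 0]
  claw: [1, 1, 1, 1, 1]

```text
t: 7.83
eef_pos: [574.0, 102.2, 43.8]
tcp_rot: [3.094, 0.433, 2.642]
ft_force: [-0.5, 2.9, 0.2]
opening: 0.005
grip_force: 0.7
```

```bash
python3 st.py; python3 bar.py 6 | sed -n '/d6/,$p'
```

```text
t 7.8333 F dock [-2.32 -1.76  0.25] M [0.32 0.29 0.1 ] tcp dock [ 35.28 -22.41  43.8 ] world [573.98 102.24  43.8 ] j [ 0.18  0.56  2.07 -1.02  0.27  0.06]
tip dock [ 36.17 -32.07  64.65]
d6.png
225 .....###..#....#..........................
226 ...##.##..................................
227 ....####..................................
228 .....###..................................
229 ......##..................................
230 .......#........#.........................
231 .................#........................
232 .................#........................
233 .................##.......................
234 ..................#.......................
235 ...................##.....................
236 .............##...........................
237 .............##..#........................
238 ..............#.###.......................
239 ...............####.......................
240 ................##........................
241 ....##....................................
242 ....##....................................
243 ....###...................................
244 .....##.
[... 700 characters left out ...]
.......................................
260 ..........................................
261 ..........................................
262 ..........................................
263 ..........................................
264 ..........................................
265 ..........................................
266 ..........................................
267 ..........................................
268 ..........................................
269 ..........................................
0.9 barL [27. 28.] barR [14.9 21.4]
1.1 barL [29.6 22. ] barR [17.4 15.6]
1.2 barL [30.6 19. ] barR [18.4 12.7]
1.25 barL [31.  17.4] barR [18.8 11.2]
1.292 barL [31.3 16.1] barR [19.   9.9]
```

arm_command:
  delta_pos:
    - [0.008, -0.007, 0.003]
    - [0.016, -0.013, 0.006]
    - [0.024, -0.02, 0.009]
    - [0.032, -0.026, 0.012]
    - [0.032, -0.026, 0.012]
  delta_rot:
    - [0, 0, 0]
    - [0, 0, 0]
    - [0, 0, 0]
    - [0, 0, 0]
    - [0, 0, 0]
  claw: [1, 1, 1, 1, 1]

```text
t: 8.35
eef_pos: [582.7, 96.0, 46.9]
tcp_rot: [3.094, 0.433, 2.641]
ft_force: [-1.6, -0.8, -1.1]
opening: 0.004
grip_force: 0.9
```

arm_command:
  delta_pos:
    - [-0.004, -0.007, 0.01]
    - [-0.008, -0.014, 0.02]
    - [-0.012, -0.021, 0.03]
    - [-0.015, -0.028, 0.041]
    - [-0.018, -0.035, 0.052]
  delta_rot:
    - [0, 0, 0]
    - [0, 0, 0]
    - [0, 0, 0]
    - [0, 0, 0]
    - [0, 0, 0]
  claw: [1, 1, 1, 1, 1]

```text
t: 8.77
eef_pos: [577.8, 87.4, 60.2]
tcp_rot: [3.094, 0.433, 2.642]
ft_force: [-1.1, 0.6, -0.4]
opening: 0.003
grip_force: 0.4
```

```bash
python3 st.py; python3 bar.py 7 | sed -n '/s7/,/1.292/p'
```

```text
t 8.7667 F dock [-0.01 -1.25 -0.44] M [0.18 0.33 0.04] tcp dock [ 46.66 -12.2   60.25] world [577.79  87.43  60.25] j [ 0.15  0.53  2.06 -0.9   0.28 -0.1 ]
tip dock [ 47.56 -21.86  81.1 ]
s7.png
135 ........##........................................
136 .........#........................................
137 .........#........................................
138 ..................................................
139 ..............................##..................
140 ..............................##..................
141 ..............................##..................
142 ...............#...............##.................
143 ...............##..............##.................
144 ...............###.............###................
145 ................##..............##................
146 ...............###..............##................
147 ................##...............##...............
148 ................###..............##...............
149 ............#....##..............##...............
150 ............#....##...............##..............
151 ............##...###.
[... 1337 characters left out ...]
............
176 ..................................................
177 ..................................................
178 ..................................................
179 ..................................................
180 ..................................................
181 ..................................................
182 ..................................................
183 ..................................................
184 ..................................................
0.9 barL [18.3 36. ] barR [34.6 33. ]
1.1 barL [18.1 34.5] barR [34.7 31.4]
1.2 barL [18.  33.3] barR [34.6 30.2]
1.25 barL [17.9 32.6] barR [34.6 29.5]
1.292 barL [17.8 31.9] barR [34.5 28.9]
```

arm_command:
  delta_pos:
    - [-0.015, 0.008, 0]
    - [-0.03, 0.016, 0]
    - [-0.055, 0.029, 0]
    - [-0.08, 0.042, 0]
    - [-0.106, 0.055, 0]
  delta_rot:
    - [0, 0, 0]
    - [0, 0, 0]
    - [0, 0, 0]
    - [0, 0, 0]
    - [0, 0, 0]
  claw: [1, 1, 1, 1, 1]

```text
t: 9.28
eef_pos: [550.7, 101.6, 59.7]
tcp_rot: [3.095, 0.433, 2.642]
ft_force: [0.2, 0.3, 0.3]
opening: 0.001
grip_force: 0.0
```

```bash
python3 st.py; python3 bar.py 8; python3 - <<'E'
import cv2
for f in ('s5','s8'):
    h=cv2.cvtColor(cv2.imread('pics/%s.png'%f),cv2.COLOR_BGR2HSV);m=(h[...,0]>20)&(h[...,0]<34)&(h[...,1]>150)&(h[...,2]>90)
    print(f);[print(v,''.join('#' if m[v,u] else '.' for u in range(230,270))) for v in list(range(122,134))+list(range(158,176))]
E
```

```text
t 9.2833 F dock [-0.4   0.07  0.3 ] M [ 0.1   0.28 -0.05] tcp dock [ 46.57 -42.77  59.71] world [550.71 101.63  59.71] j [ 0.19  0.51  2.11 -1.    0.28  0.04]
tip dock [ 47.46 -52.43  80.56]
button [243.  124.2] [261.  220.6] (array([629.3, 159.6, 189.8]), [0.009581358507699997, 0.009581358507725339])
s8.png
135 #.................................................
136 #.................................................
137 #.................................................
138 #.................................................
139 ..................................................
140 ........................#....##...................
141 .............................##...................
142 .............#...............##...................
143 .............##..............##...................
144 .............##..............###..................
145 .............##...............##..................
146 ..............#...............##..................
147 ..............#...............##..................
148 ..............##...............#..................
149 ..............##
[... 6471 characters left out ...]
.........................
161 ........................................
162 ........................................
163 ........................................
164 .........................###............
165 .....................#######............
166 ................#.#####.#...............
167 ................##......................
168 ........................................
169 ........................................
170 ........................................
171 ........................................
172 ........................................
173 ........................................
174 ........................................
175 ........................................
```

The lamp sprang back and the kickstand is now about 0.5 rad open. I'll finish with a vertical lift from below the arm.

arm_command:
  delta_pos:
    - [-0.011, -0.021, -0.06]
    - [-0.022, -0.043, -0.122]
    - [0.01, -0.06, -0.122]
    - [0.042, -0.076, -0.122]
    - [0.042, -0.076, -0.122]
  delta_rot:
    - [0, 0, 0]
    - [0, 0, 0]
    - [0, 0, 0]
    - [0, 0, 0]
    - [0, 0, 0]
  claw: [1, 1, 1, 1, 1]

```text
t: 9.8
eef_pos: [566.2, 82.2, 33.7]
tcp_rot: [3.098, 0.427, 2.645]
ft_force: [-0.0, -0.0, -0.1]
opening: 0.004
grip_force: 0.0
```

```bash
python3 st.py
```

```text
t 9.8 F dock [ 0.03 -0.02 -0.14] M [ 0.13  0.21 -0.03] tcp dock [ 56.66 -20.06  33.75] world [566.2   82.19  33.75] j [ 0.14  0.57  2.1  -1.13  0.23  0.14]
tip dock [ 57.49 -29.58  54.67]
```

arm_command:
  delta_pos:
    - [0, 0, 0.02]
    - [0, 0, 0.04]
    - [0, 0, 0.06]
    - [0, 0, 0.08]
    - [0, 0, 0.1]
  delta_rot:
    - [0, 0, 0]
    - [0, 0, 0]
    - [0, 0, 0]
    - [0, 0, 0]
    - [0, 0, 0]
  claw: [1, 1, 1, 1, 1]

```text
t: 10.22
eef_pos: [564.5, 83.0, 59.3]
tcp_rot: [3.098, 0.426, 2.645]
ft_force: [-0.3, 0.4, -1.5]
opening: 0.003
grip_force: 0.6
```

```bash
python3 st.py; python3 bar.py 9 | grep -v '\.\{42\}$' 
```

```text
t 10.2167 F dock [-0.18 -0.42 -1.54] M [ 0.06  0.43 -0.1 ] tcp dock [ 56.77 -21.92  59.27] world [564.49  82.95  59.27] j [ 0.14  0.52  2.09 -0.92  0.27 -0.08]
tip dock [ 57.6  -31.42  80.2 ]
button [243.5 124.3] [261.2 220.4] (array([630. , 157.6, 189.7]), [0.08232915521201396, 0.08232915521196421])
s9.png
140 .............................##...................
141 .............................##...................
142 .............##..............###..................
143 .............###..............##..................
144 .............###..............##..................
145 .............###..............###.................
146 ..............##..............###.................
147 ..............##...............##.................
148 ...............#...............##.................
149 ...............##...............##................
150 ...............##...........#...##................
151 ..........#....##................#................
152 .........##.....#................#................
153 ..........#.....##...............##...............
154 ................#
[... 1293 characters left out ...]
....#...##.............................
237 .....#########............................
238 ....####..................................
239 ....####................##................
240 ...######..............###................
241 ...##############......###................
242 ...################...####................
243 ....#####.............###.................
244 .....###...............##.................
260 .....#....................................
262 ......#...................................
0.9 barL [27. 28.] barR [14.9 21.4]
1.1 barL [29.6 22. ] barR [17.4 15.6]
1.2 barL [30.6 19. ] barR [18.4 12.7]
1.25 barL [31.  17.4] barR [18.8 11.2]
1.292 barL [31.3 16.1] barR [19.   9.9]
```

arm_command:
  delta_pos:
    - [0, 0, 0.008]
    - [0, 0, 0.016]
    - [0, 0, 0.024]
    - [0, 0, 0.032]
    - [0, 0, 0.032]
  delta_rot:
    - [0, 0, 0]
    - [0, 0, 0]
    - [0, 0, 0]
    - [0, 0, 0]
    - [0, 0, 0]
  claw: [1, 1, 1, 1, 1]

```text
t: 10.73
eef_pos: [564.2, 83.2, 67.0]
tcp_rot: [3.097, 0.425, 2.642]
ft_force: [-2.1, 0.8, -1.1]
opening: 0.002
grip_force: 0.6
```

```bash
python3 st.py; python3 bar.py 10 | grep -v '\.\{42\}$' 
```

```text
t 10.7333 F dock [ 0.27 -2.21 -1.07] M [ 0.06  0.45 -0.06] tcp dock [ 56.69 -22.27  66.98] world [564.22  83.18  66.98] j [ 0.14  0.5   2.08 -0.86  0.28 -0.14]
tip dock [ 57.53 -31.76  87.91]
button [243.7 124.1] [261.2 220.4] (array([630.5, 157.3, 189.9]), [0.5504676003787726, 0.5504676003789314])
s10.png
140 .............................##...................
141 .............................##...................
142 .............##..............##...................
143 .............###..............##..................
144 .............###..............##..................
145 .............###..............###.................
146 ..............##...............##.................
147 ..............##...............##.................
148 ...............#................#.................
149 ...............##...............##................
150 .........#.....##................#................
151 .........#......#................#................
152 ..........#.....##...............##...............
153 ................##...............##...............
154 ...........#.....#
[... 1332 characters left out ...]
...###.................................
237 .....#..................##................
238 ....##.................###................
239 ....###...............####................
240 ...#####.........##...####................
241 ...#################...##.................
242 ...#######................................
243 ....#####.................................
244 .....###..................................
260 .....#....................................
262 ......#...................................
0.9 barL [27. 28.] barR [14.9 21.4]
1.1 barL [29.6 22. ] barR [17.4 15.6]
1.2 barL [30.6 19. ] barR [18.4 12.7]
1.25 barL [31.  17.4] barR [18.8 11.2]
1.292 barL [31.3 16.1] barR [19.   9.9]
```

arm_command:
  delta_pos:
    - [0, 0, 0.008]
    - [0, 0, 0.016]
    - [0, 0, 0.024]
    - [0, 0, 0.032]
    - [0, 0, 0.032]
  delta_rot:
    - [0, 0, 0]
    - [0, 0, 0]
    - [0, 0, 0]
    - [0, 0, 0]
    - [0, 0, 0]
  claw: [1, 1, 1, 1, 1]

```text
t: 11.25
eef_pos: [564.4, 83.3, 75.3]
tcp_rot: [3.097, 0.425, 2.642]
ft_force: [-0.9, 0.5, 0.2]
opening: 0.005
grip_force: 0.5
```

```bash
python3 st.py; python3 bar.py 11 | grep -v '\.\{42\}$' 
```

```text
t 11.25 F dock [-0.06 -1.01  0.15] M [0.07 0.39 0.06] tcp dock [ 56.48 -22.14  75.26] world [564.44  83.31  75.26] j [ 0.14  0.49  2.08 -0.81  0.3  -0.19]
tip dock [ 57.33 -31.64  96.19]
button [243.5 124.3] [261.2 220.2] (array([629.9, 157.4, 190. ]), [0.031320812176654333, 0.031320812176444196])
s11.png
139 ..............................#...................
140 .........................#...##...................
141 .............................##...................
142 .............##..............###..................
143 .............###..............##..................
144 .............###..............###.................
145 ..............##..............###.................
146 ..............##...............##.................
147 ..............##...............##.................
148 .........#.....##...............##................
149 .........#.....##...............##................
150 ...............##...............##................
151 ................##...............##...............
152 ................##...............##...............
153 ................##.
[... 1245 characters left out ...]
...........##..........................
235 .....#########............................
236 ......#...................................
237 .....#.................#..................
238 ....##.............#.####.................
239 ....###...........#######.................
240 ...######.......#########.................
241 ...#############.#######..................
242 ...######..........#####..................
243 ....####..................................
244 .#...###..................................
0.9 barL [27. 28.] barR [14.9 21.4]
1.1 barL [29.6 22. ] barR [17.4 15.6]
1.2 barL [30.6 19. ] barR [18.4 12.7]
1.25 barL [31.  17.4] barR [18.8 11.2]
1.292 barL [31.3 16.1] barR [19.   9.9]
```

arm_command:
  delta_pos:
    - [-0.03, 0.015, 0]
    - [-0.06, 0.03, 0]
    - [-0.09, 0.045, 0.03]
    - [-0.12, 0.06, 0.1]
    - [-0.15, 0.08, 0.2]
  delta_rot:
    - [0, 0, 0]
    - [0, 0, 0]
    - [0, 0, 0]
    - [0, 0, 0]
    - [0, 0, 0]
  claw: [1, 1, 1, 1, 1]

```text
t: 11.77
eef_pos: [525.6, 103.2, 123.7]
tcp_rot: [3.099, 0.422, 2.643]
ft_force: [-0.6, 0.1, 1.1]
opening: 0.003
grip_force: 0.0
```

```bash
python3 st.py; python3 bar.py 12 | grep -v '\.\{42\}$'; python3 - <<'E'
from geo import *
np.set_printoptions(precision=1,suppress=True)
cd=calibration('side');cs=calibration('scene')
arm=lambda th,r,y:dock(-14.3+r*np.sin(th),y,125.9-r*np.cos(th))
for th in (.72,1.1,1.2,1.292):
    print(th,'side L',[proj(cd,arm(th,r,-29))-[270,225] for r in (0,50,96)],'R',[proj(cd,arm(th,r,29))-[270,225] for r in (0,96)],'scene L',[proj(cs,arm(th,r,-29))-[225,135] for r in (0,96)],'R',[proj(cs,arm(th,r,29))-[225,135] for r in (0,96)])
E
```

```text
t 11.7667 F dock [ 0.23 -0.59  1.09] M [ 0.08  0.24 -0.05] tcp dock [ 56.74 -65.76 123.72] world [525.63 103.23 123.72] j [ 0.2   0.37  2.1  -0.65  0.39 -0.31]
tip dock [ 57.54 -75.18 144.69]
button [243.7 124.1] [261.2 220.4] (array([630.5, 157.3, 189.9]), [0.5504676003787726, 0.5504676003789314])
s12.png
140 .............................##...................
141 .............................##...................
142 .............##..............##...................
143 .............###..............##..................
144 .............###..............##..................
145 .............###..............###.................
146 ..............##...............##.................
147 ..............##...............##.................
148 ...............#................#.................
149 ...............##...............##................
150 ...............##................#................
151 ................#................#................
152 ................##...............##...............
153 ................##...............##...............
154 .................#
[... 1776 characters left out ...]
.5])] R [array([29.4,  6.9]), array([34.4, 33.6])]
1.1 side L [array([ 6. , 17.3]), array([18.7, 19.9]), array([29.6, 22. ])] R [array([-6.1, 10.7]), array([17.4, 15.6])] scene L [array([13.1,  9.7]), array([18.1, 34.5])] R [array([29.4,  6.9]), array([34.7, 31.4])]
1.2 side L [array([ 6. , 17.3]), array([19.2, 18.2]), array([30.6, 19. ])] R [array([-6.1, 10.7]), array([18.4, 12.7])] scene L [array([13.1,  9.7]), array([18. , 33.3])] R [array([29.4,  6.9]), array([34.6, 30.2])]
1.292 side L [array([ 6. , 17.3]), array([19.6, 16.7]), array([31.3, 16.1])] R [array([-6.1, 10.7]), array([19. ,  9.9])] scene L [array([13.1,  9.7]), array([17.8, 31.9])] R [array([29.4,  6.9]), array([34.5, 28.9])]
```

The kickstand is at its stop: the side view's bar end matches the 1.292 prediction and force rose there. Next is the grasp from above along the lamp's axis.

```bash
cat > gr.py <<'E'
from geo import *
a2=np.radians(-115);x2=np.array([np.cos(a2),np.sin(a2),0])
zl=-np.sin(.38)*x2+np.cos(.38)*zz;xl=np.cos(.38)*x2+np.sin(.38)*zz
B=np.array([630.2,157.4,190.])
lamp=lambda x,z:B+(x-3)*xl+(z-171)*zl
Rg=toolR(-x2,-zl)
E
python3 - <<'E'
from gr import *
np.set_printoptions(precision=3,suppress=True)
print(lamp(0,105),lamp(0,185))
go([570,150,300],Rg); p=np.array([570,150,300.]);go(lamp(0,185),Rg,p0=p,R0=Rg);go(lamp(0,105),Rg,p0=lamp(0,185),R0=Rg)
E
```

```text
[621.031 137.738 127.595] [633.572 164.631 201.889]
dpos [0.171 0.184 0.689] drot [ 0.022  0.04  -0.971]
dpos [ 0.254  0.059 -0.392] drot [0. 0. 0.]
dpos [-0.05  -0.108 -0.297] drot [0. 0. 0.]
```

arm_command:
  delta_pos:
    - [0, 0.03, 0.16]
    - [0, 0.06, 0.32]
    - [0.03, 0.09, 0.48]
    - [0.08, 0.13, 0.6]
    - [0.17, 0.184, 0.69]
  delta_rot:
    - [0, 0, 0]
    - [0.002, 0.003, -0.075]
    - [0.004, 0.006, -0.15]
    - [0.005, 0.01, -0.225]
    - [0.007, 0.012, -0.3]
  claw: [0, 0, 0, 0, 0]

```text
t: 12.28
eef_pos: [569.1, 149.4, 301.1]
tcp_rot: [3.098, 0.406, 2.165]
ft_force: [1.3, -0.3, -0.0]
opening: 0.3
grip_force: 0.0
```

arm_command:
  delta_pos:
    - [0, 0, 0]
    - [0, 0, 0]
    - [0, 0, 0]
    - [0, 0, 0]
    - [0, 0, 0]
  delta_rot:
    - [0, 0, -0.075]
    - [0, 0, -0.15]
    - [0, 0, -0.225]
    - [0, 0, -0.3]
    - [0, 0, -0.375]
  claw: [0, 0, 0, 0, 0]

```text
t: 12.7
eef_pos: [569.7, 149.0, 296.5]
tcp_rot: [3.101, 0.406, 1.577]
ft_force: [-0.3, -0.7, 0.2]
opening: 0.65
grip_force: 0.0
```

```bash
cat > nx.py <<'E'
from gr import *
np.set_printoptions(precision=3,suppress=True)
s=state();print(s['t'],s['eef_pos'],s['joints'],s['opening'],s['ft_force'])
go([570,150,300],Rg);go(lamp(0,185),Rg);go(lamp(0,105),Rg)
E
python3 nx.py
```

```text
12.7 [569.656 148.999 296.509] [ 0.341  0.411  1.46  -0.403  1.386  0.424] 0.6501695235993804 [-0.345 -0.68   0.192]
dpos [0.001 0.004 0.014] drot [ 0.021  0.02  -0.292]
dpos [ 0.256  0.063 -0.378] drot [ 0.021  0.02  -0.292]
dpos [ 0.206 -0.045 -0.676] drot [ 0.021  0.02  -0.292]
```

arm_command:
  delta_pos:
    - [0.02, 0.01, 0]
    - [0.08, 0.02, -0.05]
    - [0.16, 0.04, -0.15]
    - [0.22, 0.055, -0.27]
    - [0.256, 0.063, -0.378]
  delta_rot:
    - [0.005, 0.005, -0.075]
    - [0.01, 0.01, -0.15]
    - [0.015, 0.015, -0.225]
    - [0.02, 0.02, -0.292]
    - [0.021, 0.02, -0.292]
  claw: [0, 0, 0, 0, 0]

```text
t: 13.12
eef_pos: [635.5, 163.8, 199.5]
tcp_rot: [3.141, 0.38, 1.131]
ft_force: [-0.1, -0.3, -0.2]
opening: 0.975
grip_force: 0.0
```

```bash
python3 nx.py; python3 - <<'E'
from gr import *
np.set_printoptions(precision=1,suppress=True)
im,c=snap('wrist','w9.png')
h=cv2.cvtColor(im,cv2.COLOR_RGB2HSV);m=((h[...,0]<8)|(h[...,0]>172))&(h[...,1]>140)&(h[...,2]>80)
n,l,st,ce=cv2.connectedComponentsWithStats(m.astype(np.uint8))
for i in range(1,n):
    if st[i,4]>15: print('red',st[i],ce[i],plane(c,ce[i],190))
y=(h[...,0]>20)&(h[...,0]<34)&(h[...,1]>150)&(h[...,2]>90);n,l,st,ce=cv2.connectedComponentsWithStats(y.astype(np.uint8))
for i in range(1,n):
    if st[i,4]>40: print('yel',st[i],ce[i])
print('proj button',proj(c,B),'corners top',[proj(c,lamp(x,165)+s*25*np.cross(zl,xl)) for x in(-13,13) for s in(-1,1)])
print(im[150:260:6,200:440:12].mean(2).astype(int))
E
```

```text
13.1167 [635.537 163.766 199.523] [ 0.279  0.657  1.267 -0.284  1.478  0.783] 0.9754482714223984 [-0.141 -0.349 -0.241]
dpos [-0.262 -0.055  0.402] drot [-0.     0.     0.002]
dpos [-0.008  0.003  0.009] drot [-0.     0.     0.002]
dpos [-0.058 -0.104 -0.288] drot [-0.     0.     0.002]
red [297 207  28  26 550] [310.7 219.8] [631.1 160.3 190. ]
yel [ 273  188   76   45 2330] [310.5 208. ]
proj button [311.4 223.3] corners top [array([273.5, 197.5]), array([349.1, 197.2]), array([274.8, 234.5]), array([348.3, 234.3])]
[[ 86  86 122  85 210 211 214  22  29  39  31  22 201 213 211 209 205 209
  183 129]
 [ 83  84 127 122 211 212 213  50  36  40  37  21 208 214 212 207 204 210
  213 210]
 [ 87  86 125 156 211 211 213  48  35  33  34  32 211 212 209 207 205 211
  215 210]
 [ 86  94 179 192 211 211 213  57  35  40  33  35 210 213 210 204 205 210
  215 210]
 [ 87 161 189 193 208 211 212  47  53  53  53  49 209 212 209 205 207 213
  214 213]
 [ 83 188 189 191 206 209 212  59 105  87  81  74 209 211 209 203 206 212
  214 212]
 [ 83 185 188 191 197 207 209 135 141 144 116  79 144 210 209 206 
[... 339 characters left out ...]
 211 209
  211 212]
 [163 182 177 183 180 210 209 169 129 104 100 169 162 211 206 200 209  90
  101 106]
 [170 182  48 177 185 208 210 169 140 105 102 169 164 210 206 201 208  99
  177 169]
 [170  36  27 179 185 207 206 169 168 111 112 167 229 210 209 201 210  28
   25 193]
 [163  16  22 182 184 204 204 232 205 199 205 206 235 206 208 201 208  22
   22 109]
 [ 10  23  28 162 183 183 207 234 204 206 206 205 229 143 207 201 209  29
   28   8]
 [ 10  28  28 177 184 182 208 217 170 112  64  41 219  31 206 205 208  30
   23  21]
 [ 28  27  24 191 184 185 205 203 185  46  50  52 210  25 209 204 207  29
   24  26]
 [ 30  22  18 185 188 186 202 197 206 210 201 202  26  25 164 105 120  24
   30  22]]
```

arm_command:
  delta_pos:
    - [-0.012, -0.02, -0.06]
    - [-0.024, -0.042, -0.13]
    - [-0.036, -0.065, -0.2]
    - [-0.046, -0.09, -0.26]
    - [-0.051, -0.1, -0.295]
  delta_rot:
    - [0, 0, 0]
    - [0, 0, 0]
    - [0, 0, 0]
    - [0, 0, 0]
    - [0, 0, 0]
  claw: [0, 0, 0, 0, 0]

```text
t: 13.58
eef_pos: [619.7, 138.9, 127.8]
tcp_rot: [-3.141, 0.38, 1.141]
ft_force: [0.1, 0.1, -0.3]
opening: 1.004
grip_force: 0.0
```

```bash
python3 nx.py
```

```text
13.5833 [619.707 138.892 127.753] [ 0.253  0.686  1.412 -0.302  1.304  0.802] 1.0039510629863246 [ 0.088  0.141 -0.289]
dpos [-0.199  0.044  0.689] drot [-0.    -0.001 -0.004]
dpos [0.055 0.103 0.297] drot [-0.    -0.001 -0.004]
dpos [ 0.005 -0.005 -0.001] drot [-0.    -0.001 -0.004]
```

arm_command:
  delta_pos:
    - [0, 0, 0]
    - [0, 0, 0]
    - [0, 0, 0]
    - [0, 0, 0]
    - [0, 0, 0]
  delta_rot:
    - [0, 0, 0]
    - [0, 0, 0]
    - [0, 0, 0]
    - [0, 0, 0]
    - [0, 0, 0]
  claw: [0.6, 0.6, 0.6, 0.6, 0.6]

```text
t: 14.0
eef_pos: [620.8, 140.3, 129.8]
tcp_rot: [3.141, 0.377, 1.14]
ft_force: [1.0, 0.3, 0.3]
opening: 0.707
grip_force: 0.0
```

arm_command:
  delta_pos:
    - [0, 0, 0]
    - [0, 0, 0]
    - [0, 0, 0]
    - [0, 0, 0]
    - [0, 0, 0]
  delta_rot:
    - [0, 0, 0]
    - [0, 0, 0]
    - [0, 0, 0]
    - [0, 0, 0]
    - [0, 0, 0]
  claw: [1, 1, 1, 1, 1]

```text
t: 14.42
eef_pos: [620.6, 140.2, 129.2]
tcp_rot: [-3.141, 0.378, 1.14]
ft_force: [-0.1, 1.5, 3.4]
opening: 0.529
grip_force: 29.6
```

```bash
python3 nx.py; python3 -c "
from cell import *
print(state()['opening'],state()['grip_force'],state()['moment'])"
```

```text
14.4167 [620.603 140.155 129.247] [ 0.253  0.685  1.408 -0.3    1.306  0.801] 0.5286605884418686 [-0.092  1.506  3.367]
dpos [-0.202  0.039  0.683] drot [-0.001  0.    -0.004]
dpos [0.052 0.098 0.291] drot [-0.001  0.    -0.004]
dpos [ 0.002 -0.01  -0.007] drot [-0.001  0.    -0.004]
0.5286605884418686 29.5528444647789 [ 0.24464692  0.20515635 -0.06888574]
```

Grasp is good: opening is 50 mm and grip force 29.6 N. Lifting along the lamp's own length while I work out the placing pose.

arm_command:
  delta_pos:
    - [0.01, 0.02, 0.06]
    - [0.025, 0.055, 0.15]
    - [0.045, 0.1, 0.27]
    - [0.067, 0.145, 0.4]
    - [0.08, 0.17, 0.5]
  delta_rot:
    - [0, 0, 0]
    - [0, 0, 0]
    - [0, 0, 0]
    - [0, 0, 0]
    - [0, 0, 0]
  claw: [1, 1, 1, 1, 1]

```text
t: 14.83
eef_pos: [640.7, 183.5, 255.4]
tcp_rot: [-3.141, 0.377, 1.141]
ft_force: [0.8, 0.2, -5.1]
opening: 0.529
grip_force: 29.5
```

```bash
cat > pl.py <<'E'
from gr import *
np.set_printoptions(precision=3,suppress=True)
T=np.array([620.6,140.2,129.2]);b=(B+np.array([631.1,160.3,190]))/2
zt=171+(T-b)@zl;xt=3+(T-b)@xl;yt=(T-b)@np.cross(zl,xl)
H=np.array([544.,-216,55]);a3=np.arctan2(-110-H[1],738-H[0])+np.pi
x3=np.array([np.cos(a3),np.sin(a3),0]);zs=np.cos(.49)*zz+np.sin(.49)*x3;xs=np.cos(.49)*x3-np.sin(.49)*zz
Rp=toolR(-x3,-zs)
place=H+(xt-13)*xs+zt*zs
if __name__=='__main__':
    s=state();print(s['t'],s['eef_pos'],s['joints'],s['ft_force'],s['opening']);print('tcp in lamp',xt,yt,zt,'place',place,np.degrees(a3))
    go([470,120,400],Rp);go([440,-150,380],Rp);go(place+[0,0,120],Rp);go(place,Rp)
E
python3 pl.py; python3 - <<'E'
from h import *
np.set_printoptions(precision=0,suppress=True)
cs=calibration('scene');im=cv2.imread('pics/scene0.png');h=cv2.cvtColor(im,cv2.COLOR_BGR2HSV)
m=(h[...,0]>20)&(h[...,0]<34)&(h[...,1]>150)&(h[...,2]>90);n,l,st,ce=cv2.connectedComponentsWithStats(m[230:275,280:340].astype(np.uint8))
i=1+st[1:,4].argmax();print('tape px',st[i][:4]+[280,230,0,0],'left-up extreme at z55..121:')
ys,xs_=np.nonzero(l==i);pts=np.c_[xs_+280,ys+230]
hull=cv2.convexHull(pts.astype(np.int32))[:,0];print([ (p.tolist(),plane(cs,p,121)[:2].round()) for p in hull[::max(1,len(hull)//8)]])
# block mask: darker brown in region
g=h[185:225,250:305];print('\n'.join('%d '%(185+k)+' '.join('%3d'%v for v in g[k,::2,2]) for k in range(0,40,2)))
E
```

```text
14.8333 [640.681 183.5   255.368] [ 0.303  0.638  1.157 -0.277  1.605  0.76 ] [ 0.846  0.177 -5.102] 0.5289127693596615
tcp in lamp 0.08924955949946778 -1.2265626782543402 106.69223938069804 place [ 509.933 -234.614  155.214] 208.65182845264874
dpos [-0.683 -0.254  0.579] drot [ 0.41  -0.383 -0.382]
dpos [-0.803 -1.334  0.499] drot [ 0.41  -0.383 -0.382]
dpos [-0.523 -1.672  0.079] drot [ 0.41  -0.383 -0.382]
dpos [-0.523 -1.672 -0.401] drot [ 0.41  -0.383 -0.382]
tape px [294 236  24  12] left-up extreme at z55..121:
[([317, 243], array([ 497., -360.])), ([314, 244], array([ 489., -357.])), ([299, 247], array([ 451., -336.])), ([296, 247], array([ 445., -330.])), ([294, 243], array([ 451., -316.])), ([295, 240], array([ 460., -310.])), ([296, 239], array([ 464., -309.])), ([300, 238], array([ 475., -314.])), ([309, 236], array([ 498., -326.])), ([314, 236], array([ 508., -335.])), ([316, 239], array([ 505., -347.])), ([317, 241], array([ 502., -354.]))]
185 174 169 170 174 171 170 161  43  41  42  54 170 168 168 171 172 167 167 173 173 176 103 101  83  80  92  96 170
187 172 171 167
[... 1488 characters left out ...]
 169
213 160 165  93 122 170 168 106  77  84  80  72  69  65  77 133 177 176 174 174 173 173 173 175 172 169 167 168 171
215 163 165  89  93 171 168 162  93  72  69  69  96 176 176 174 174 171 173 174 175 174 174 176 173 170 169 167 171
217 163 165 154  84 121 169 167 153  72 123 171 175 173 174 174 171 173 172 175 176 174 176 175 176 173 170 169 168
219 166 165 166  93  91 171 169 168 171 170 167 169 173 173 174 171 172 171 174 176 176 175 175 177 175 171 170 168
221 165 164 163 156  82 119 172 166 171 170 169 167 173 173 175 174 171 173 172 177 177 175 176 175 176 175 171 170
223 161 165 162 163  95  84 162 169 171 176 171 168 167 174 175 174 172 172 172 175 177 178 174 176 176 178 174 173
```

arm_command:
  delta_pos:
    - [-0.04, 0, 0.12]
    - [-0.14, -0.03, 0.22]
    - [-0.27, -0.08, 0.32]
    - [-0.4, -0.12, 0.41]
    - [-0.52, -0.17, 0.5]
  delta_rot:
    - [0, 0, 0]
    - [0.04, -0.04, -0.04]
    - [0.08, -0.077, -0.076]
    - [0.125, -0.115, -0.115]
    - [0.17, -0.155, -0.155]
  claw: [1, 1, 1, 1, 1]

```text
t: 15.25
eef_pos: [508.6, 140.0, 378.9]
tcp_rot: [3.078, 0.02, 0.878]
ft_force: [0.9, -1.7, -3.7]
opening: 0.524
grip_force: 30.0
```

arm_command:
  delta_pos:
    - [-0.06, -0.12, 0.03]
    - [-0.12, -0.25, 0.05]
    - [-0.17, -0.38, 0.04]
    - [-0.2, -0.52, 0.02]
    - [-0.23, -0.66, 0]
  delta_rot:
    - [0.04, -0.04, -0.04]
    - [0.08, -0.077, -0.076]
    - [0.125, -0.115, -0.115]
    - [0.17, -0.155, -0.155]
    - [0.21, -0.2, -0.2]
  claw: [1, 1, 1, 1, 1]

```text
t: 15.67
eef_pos: [453.2, -18.4, 379.7]
tcp_rot: [3.116, -0.409, 0.57]
ft_force: [1.1, -0.5, -5.5]
opening: 0.522
grip_force: 30.0
```

```bash
sed -i 's/H=np.array(\[544.,-216,55\])/H=np.array([553.,-213,55])/' pl.py; python3 pl.py
```

```text
15.6667 [453.154 -18.444 379.712] [-0.402 -0.073  1.85   0.355  1.129  0.489] [ 1.139 -0.502 -5.535] 0.5218700900396491
tcp in lamp 0.08924955949946778 -1.2265626782543402 106.69223938069804 place [ 519.082 -231.884  155.214] 209.10716901966265
dpos [0.067 0.554 0.081] drot [ 0.039 -0.037 -0.033]
dpos [-0.053 -0.526  0.001] drot [ 0.039 -0.037 -0.033]
dpos [ 0.264 -0.854 -0.418] drot [ 0.039 -0.037 -0.033]
dpos [ 0.264 -0.854 -0.898] drot [ 0.039 -0.037 -0.033]
```

arm_command:
  delta_pos:
    - [0, -0.13, 0]
    - [0.03, -0.29, 0]
    - [0.08, -0.45, -0.02]
    - [0.15, -0.6, -0.05]
    - [0.22, -0.73, -0.12]
  delta_rot:
    - [0.02, -0.02, -0.02]
    - [0.039, -0.037, -0.033]
    - [0.039, -0.037, -0.033]
    - [0.039, -0.037, -0.033]
    - [0.039, -0.037, -0.033]
  claw: [1, 1, 1, 1, 1]

```text
t: 16.08
eef_pos: [509.5, -203.0, 350.4]
tcp_rot: [3.14, -0.486, 0.509]
ft_force: [1.9, -0.1, -4.5]
opening: 0.523
grip_force: 30.0
```

arm_command:
  delta_pos:
    - [0.03, -0.08, -0.12]
    - [0.044, -0.124, -0.25]
    - [0.044, -0.124, -0.38]
    - [0.044, -0.124, -0.48]
    - [0.044, -0.124, -0.54]
  delta_rot:
    - [0, 0, 0]
    - [0, 0, 0]
    - [0, 0, 0]
    - [0, 0, 0]
    - [0, 0, 0]
  claw: [1, 1, 1, 1, 1]

```text
t: 16.5
eef_pos: [519.0, -230.1, 210.8]
tcp_rot: [-3.135, -0.483, 0.507]
ft_force: [0.1, 0.1, -5.3]
opening: 0.523
grip_force: 30.0
```

```bash
python3 pl.py; python3 - <<'E'
from pl import *
snap('scene','s20.png');snap('side','d20.png')
np.set_printoptions(precision=1,suppress=True)
s=state();cs=calibration('scene');p=s['eef_pos'];Rc=R.from_euler('xyz',s['tcp_rot']).as_matrix()
zc=-Rc[:,2];xc=-Rc[:,0];yc=np.cross(zc,xc)
L=lambda x,y,z:p+(x-xt)*xc+y*yc+(z-zt)*zc
bar=lambda y:L(3,y,100)+96*(np.sin(.912)*xc-np.cos(.912)*zc)
print('scene px: heel',proj(cs,L(13,0,0)),'bar L/R',proj(cs,bar(-31)),proj(cs,bar(31)),'world heel',L(13,0,0),'bar',bar(0),bar(-31),bar(31))
im=cv2.imread('pics/s20.png');h=cv2.cvtColor(im,cv2.COLOR_BGR2HSV);m=(h[...,1]<60)&(h[...,2]>85)
[print(v,''.join('#' if m[v,u] else '.' for u in range(262,322))) for v in range(190,240)]
y=(h[...,0]>20)&(h[...,0]<34)&(h[...,1]>150)&(h[...,2]>90);n,l,st,ce=cv2.connectedComponentsWithStats(y[150:260,240:340].astype(np.uint8))
print([ (st[i][:5],ce[i]+[240,150]) for i in range(1,n) if st[i,4]>15])
E
```

```text
16.5 [ 518.998 -230.104  210.751] [-0.778  0.324  1.875  0.608  0.901 -0.091] [ 0.111  0.14  -5.289] 0.5232500492209291
tcp in lamp 0.08924955949946778 -1.2265626782543402 106.69223938069804 place [ 519.082 -231.884  155.214] 209.10716901966265
dpos [-0.196  1.4    0.757] drot [-0.001 -0.006 -0.002]
dpos [-0.316  0.32   0.677] drot [-0.001 -0.006 -0.002]
dpos [ 0.    -0.007  0.258] drot [-0.001 -0.006 -0.002]
dpos [ 0.    -0.007 -0.222] drot [-0.001 -0.006 -0.002]
scene px: heel [296.9 207.3] bar L/R [277.9 221.8] [297.8 226.8] world heel [ 552.2 -210.6  111.1] bar [ 484.6 -248.6  117. ] [ 469.4 -221.5  117.2] [ 499.7 -275.6  116.8]
190 .............................................#..............
191 ............................................................
192 ............................................................
193 ............................................................
194 ...................#.................####...................
195 ...................##.................###...................
196 ...................##.................##....................
197 
[... 2163 characters left out ...]
..........................................
231 ............................................................
232 ............................................................
233 ............................................................
234 ............................................................
235 ............................................................
236 ............................................................
237 ............................................................
238 ............................................................
239 ............................................................
[(array([ 54,  86,  24,  13, 158], dtype=int32), array([304.5, 242.2]))]
```

arm_command:
  delta_pos:
    - [0, -0.002, -0.05]
    - [0, -0.005, -0.1]
    - [0, -0.007, -0.14]
    - [0, -0.007, -0.175]
    - [0, -0.007, -0.19]
  delta_rot:
    - [0, -0.003, 0]
    - [0, -0.006, 0]
    - [0, -0.006, 0]
    - [0, -0.006, 0]
    - [0, -0.006, 0]
  claw: [1, 1, 1, 1, 1]

```text
t: 17.02
eef_pos: [520.5, -232.5, 166.8]
tcp_rot: [3.138, -0.494, 0.512]
ft_force: [0.4, -0.7, -5.3]
opening: 0.52
grip_force: 30.0
```

arm_command:
  delta_pos:
    - [0, 0, -0.003]
    - [0, 0, -0.006]
    - [0, 0, -0.009]
    - [0, 0, -0.012]
    - [0, 0, -0.012]
  delta_rot:
    - [0, 0, 0]
    - [0, 0, 0]
    - [0, 0, 0]
    - [0, 0, 0]
    - [0, 0, 0]
  claw: [1, 1, 1, 1, 1]

```text
t: 17.43
eef_pos: [520.7, -232.6, 164.6]
tcp_rot: [3.137, -0.495, 0.513]
ft_force: [-0.3, 0.8, -5.0]
opening: 0.524
grip_force: 30.0
```

```bash
python3 pl.py
```

```text
17.4333 [ 520.701 -232.586  164.602] [-0.784  0.386  1.933  0.688  0.8   -0.208] [-0.303  0.781 -5.046] 0.5236740107313922
tcp in lamp 0.08924955949946778 -1.2265626782543402 106.69223938069804 place [ 519.082 -231.884  155.214] 209.10716901966265
dpos [-0.203  1.41   0.942] drot [ 0.001  0.004 -0.002]
dpos [-0.323  0.33   0.862] drot [ 0.001  0.004 -0.002]
dpos [-0.006  0.003  0.442] drot [ 0.001  0.004 -0.002]
dpos [-0.006  0.003 -0.038] drot [ 0.001  0.004 -0.002]
```

Roughly 9 mm left by estimate, so I'll step down gently and watch the force.

arm_command:
  delta_pos:
    - [0, 0, -0.006]
    - [0, 0, -0.012]
    - [0, 0, -0.018]
    - [0, 0, -0.022]
    - [0, 0, -0.022]
  delta_rot:
    - [0, 0, 0]
    - [0, 0.002, 0]
    - [0, 0.003, 0]
    - [0, 0.003, 0]
    - [0, 0.003, 0]
  claw: [1, 1, 1, 1, 1]

```text
t: 17.85
eef_pos: [520.6, -232.5, 158.6]
tcp_rot: [3.14, -0.49, 0.511]
ft_force: [-0.0, -0.2, -5.2]
opening: 0.521
grip_force: 30.0
```

arm_command:
  delta_pos:
    - [0, 0, -0.003]
    - [0, 0, -0.006]
    - [0, 0, -0.008]
    - [0, 0, -0.01]
    - [0, 0, -0.01]
  delta_rot:
    - [0, 0, 0]
    - [0, 0, 0]
    - [0, 0, 0]
    - [0, 0, 0]
    - [0, 0, 0]
  claw: [1, 1, 1, 1, 1]

```text
t: 18.27
eef_pos: [520.6, -232.5, 156.3]
tcp_rot: [3.14, -0.49, 0.511]
ft_force: [-1.0, 0.3, -5.9]
opening: 0.526
grip_force: 30.0
```

```bash
python3 pl.py; python3 -c "
from cell import *
print(state()['moment'])"
```

```text
18.2667 [ 520.607 -232.529  156.263] [-0.782  0.399  1.939  0.693  0.787 -0.217] [-1.016  0.281 -5.934] 0.5255954076580966
tcp in lamp 0.08924955949946778 -1.2265626782543402 106.69223938069804 place [ 519.082 -231.884  155.214] 209.10716901966265
dpos [-0.202  1.41   0.975] drot [ 0.001  0.001 -0.002]
dpos [-0.322  0.33   0.895] drot [ 0.001  0.001 -0.002]
dpos [-0.006  0.003  0.476] drot [ 0.001  0.001 -0.002]
dpos [-0.006  0.003 -0.004] drot [ 0.001  0.001 -0.002]
[-0.49895562  0.93509611 -0.02291518]
```

arm_command:
  delta_pos:
    - [0, 0, -0.003]
    - [0, 0, -0.005]
    - [0, 0, -0.008]
    - [0, 0, -0.008]
    - [0, 0, -0.008]
  delta_rot:
    - [0, 0, 0]
    - [0, 0, 0]
    - [0, 0, 0]
    - [0, 0, 0]
    - [0, 0, 0]
  claw: [1, 1, 1, 1, 1]

```text
t: 18.68
eef_pos: [520.6, -232.5, 154.3]
tcp_rot: [3.14, -0.49, 0.511]
ft_force: [-0.5, 0.7, -5.7]
opening: 0.527
grip_force: 30.0
```

```bash
python3 -c "
from cell import *
print(state()['moment'],state()['ft_force'],state()['eef_pos'])"
```

```text
[-0.46264729  0.88143261  0.05227347] [-0.53442529  0.70119443 -5.67015314] [ 520.6299963  -232.54499182  154.32207656]
```

arm_command:
  delta_pos:
    - [0, 0, -0.003]
    - [0, 0, -0.005]
    - [0, 0, -0.007]
    - [0, 0, -0.007]
    - [0, 0, -0.007]
  delta_rot:
    - [0, 0, 0]
    - [0, 0, 0]
    - [0, 0, 0]
    - [0, 0, 0]
    - [0, 0, 0]
  claw: [1, 1, 1, 1, 1]

```text
t: 19.1
eef_pos: [520.6, -232.5, 152.6]
tcp_rot: [3.14, -0.49, 0.511]
ft_force: [-0.1, 0.4, -5.7]
opening: 0.526
grip_force: 30.0
```

```bash
python3 -c "
from cell import *
print(state()['moment'],state()['ft_force'],state()['eef_pos'])"
```

```text
[-0.52949379  0.88900674 -0.00654477] [-0.07184075  0.44025532 -5.74122264] [ 520.62590301 -232.54284516  152.56639493]
```

arm_command:
  delta_pos:
    - [0, 0, -0.003]
    - [0, 0, -0.005]
    - [0, 0, -0.008]
    - [0, 0, -0.008]
    - [0, 0, -0.008]
  delta_rot:
    - [0, 0, 0]
    - [0, 0, 0]
    - [0, 0, 0]
    - [0, 0, 0]
    - [0, 0, 0]
  claw: [1, 1, 1, 1, 1]

```text
t: 19.52
eef_pos: [521.2, -232.5, 151.9]
tcp_rot: [3.139, -0.492, 0.512]
ft_force: [-1.2, 1.8, 8.7]
opening: 0.527
grip_force: 30.0
```

```bash
python3 -c "
from cell import *
print(state()['moment'],state()['ft_force'],state()['eef_pos'])"
```

```text
[0.50177262 0.4776864  0.2039496 ] [-1.16255948  1.78923118  8.67187491] [ 521.22588372 -232.54711524  151.85815744]
```

arm_command:
  delta_pos:
    - [0, 0, -0.003]
    - [0, 0, -0.005]
    - [0, 0, -0.007]
    - [0, 0, -0.007]
    - [0, 0, -0.007]
  delta_rot:
    - [0, 0, 0]
    - [0, 0, 0]
    - [0, 0, 0]
    - [0, 0, 0]
    - [0, 0, 0]
  claw: [1, 1, 1, 1, 1]

```text
t: 19.93
eef_pos: [522.0, -232.5, 151.4]
tcp_rot: [3.137, -0.494, 0.512]
ft_force: [-0.5, 3.6, 19.0]
opening: 0.528
grip_force: 30.0
```

```bash
python3 -c "
from cell import *
print(state()['moment'],state()['ft_force'],state()['eef_pos'])"
```

```text
[ 1.4563637  -0.36141268  0.43277196] [-0.51088403  3.5708365  19.0286017 ] [ 522.00381353 -232.46910386  151.42793079]
```

Contact is firm, a bit more than wanted. I'll ease up and let go.

arm_command:
  delta_pos:
    - [0, 0, 0.004]
    - [0, 0, 0.009]
    - [0, 0, 0.011]
    - [0, 0, 0.011]
    - [0, 0, 0.011]
  delta_rot:
    - [0, 0, 0]
    - [0, 0, 0]
    - [0, 0, 0]
    - [0, 0, 0]
    - [0, 0, 0]
  claw: [1, 1, 1, 1, 1]

```text
t: 20.35
eef_pos: [520.8, -232.7, 151.7]
tcp_rot: [3.14, -0.491, 0.511]
ft_force: [1.3, -0.1, -0.1]
opening: 0.522
grip_force: 30.0
```

```bash
python3 -c "
from cell import *
print(state()['moment'],state()['ft_force'],state()['eef_pos'],state()['tcp_rot'])"
```

```text
[-0.16668573  0.13724033  0.00972139] [ 1.33817554 -0.14850313 -0.06210008] [ 520.83168232 -232.66982619  151.6975459 ] [ 3.13956751 -0.49080076  0.51121782]
```

arm_command:
  delta_pos:
    - [0, 0, 0]
    - [0, 0, 0]
    - [0, 0, 0]
    - [0, 0, 0]
    - [0, 0, 0]
  delta_rot:
    - [0, 0, 0]
    - [0, 0, 0]
    - [0, 0, 0]
    - [0, 0, 0]
    - [0, 0, 0]
  claw: [0.4, 0.3, 0.2, 0.2, 0.2]

```text
t: 20.77
eef_pos: [520.6, -232.6, 151.6]
tcp_rot: [3.14, -0.49, 0.511]
ft_force: [0.4, 1.2, -0.0]
opening: 0.783
grip_force: 0.0
```

```bash
cat > bt.py <<'E'
from pl import *
import sys
cs,cd=calibration('scene'),calibration('side')
s=state();print('t',s['t'],s['eef_pos'],s['ft_force'],s['opening'])
def red(n,c,guess):
    im,_=snap(n,n+sys.argv[1]+'.png');h=cv2.cvtColor(im,cv2.COLOR_RGB2HSV);m=((h[...,0]<8)|(h[...,0]>172))&(h[...,1]>130)&(h[...,2]>70)
    g=proj(c,guess);k,l,st,ce=cv2.connectedComponentsWithStats(m.astype(np.uint8));
    r=[(np.linalg.norm(ce[i]-g),ce[i],st[i,4]) for i in range(1,k) if st[i,4]>2];r.sort(key=lambda t:t[0]);print(n,'pred',g,'seen',r[:2]);return r[0][1] if r and r[0][0]<15 else None
bt=H+np.array([1.5,-.5,-3])+(3-13)*xs+171*zs
if __name__=='__main__':
    o=[(c,red(n,c,bt)) for n,c in (('scene',cs),('side',cd),('wrist',calibration('wrist')))];o=[q for q in o if q[1] is not None]
    if len(o)>1: print(bt,tri(o))
E
python3 bt.py 30
```

```text
t 20.7667 [ 520.598 -232.557  151.559] [ 0.395  1.231 -0.022] 0.7828958796242939
scene pred [288.044 201.284] seen [(np.float64(83.64577177593956), array([336.333, 269.583]), np.int32(12)), (np.float64(89.3125764268286), array([339.667, 274.167]), np.int32(6))]
side pred [349.439 179.114] seen [(np.float64(13.512322466564774), array([354.   , 191.833]), np.int32(12)), (np.float64(17.47585863646814), array([362.25, 191.  ]), np.int32(4))]
wrist pred [313.816 276.758] seen [(np.float64(19.32985925155036), array([314.803, 257.453]), np.int32(320))]
```

arm_command:
  delta_pos:
    - [-0.008, -0.005, 0.018]
    - [-0.03, -0.017, 0.065]
    - [-0.06, -0.034, 0.13]
    - [-0.095, -0.053, 0.205]
    - [-0.13, -0.073, 0.28]
  delta_rot:
    - [0, 0, 0]
    - [0, 0, 0]
    - [0, 0, 0]
    - [0, 0, 0]
    - [0, 0, 0]
  claw: [0.2, 0.2, 0.2, 0.2, 0.2]

```text
t: 21.33
eef_pos: [487.5, -250.8, 222.5]
tcp_rot: [3.14, -0.49, 0.511]
ft_force: [0.3, -0.3, 0.3]
opening: 0.798
grip_force: 0.0
```

```bash
python3 bt.py 31
```

```text
t 21.3333 [ 487.514 -250.832  222.527] [ 0.294 -0.257  0.339] 0.7984272953114064
scene pred [288.044 201.284] seen [(np.float64(0.7806226287825214), array([287.733, 202.   ]), np.int32(15)), (np.float64(83.31375116522672), array([336.3, 269.2]), np.int32(10))]
side pred [349.439 179.114] seen [(np.float64(13.475455105030234), array([354.182, 191.727]), np.int32(11)), (np.float64(17.451569172361953), array([362.4, 190.8]), np.int32(5))]
wrist pred [314.481 219.194] seen [(np.float64(4.27095662481945), array([312.952, 215.206]), np.int32(558))]
[ 491.895 -248.356  207.585] (array([ 490.244, -239.174,  176.974]), [16.059704905997958, 22.478031366418147, 9.276875971638495])
```

arm_command:
  delta_pos:
    - [0, 0, 0]
    - [0, 0, 0]
    - [0, 0, 0]
    - [0, 0, 0]
    - [0, 0, 0]
  delta_rot:
    - [0, 0, 0]
    - [0, 0, 0]
    - [0, 0, 0]
    - [0, 0, 0]
    - [0, 0, 0]
  claw: [1, 1, 1, 1, 1]

```text
t: 21.9
eef_pos: [488.2, -250.5, 221.1]
tcp_rot: [3.141, -0.49, 0.511]
ft_force: [0.6, -0.6, 0.1]
opening: 0.506
grip_force: 0.0
```

arm_command:
  delta_pos:
    - [0, 0, 0]
    - [0, 0, 0]
    - [0, 0, 0]
    - [0, 0, 0]
    - [0, 0, 0]
  delta_rot:
    - [0, 0, 0]
    - [0, 0, 0]
    - [0, 0, 0]
    - [0, 0, 0]
    - [0, 0, 0]
  claw: [1, 1, 1, 1, 1]

```text
t: 22.32
eef_pos: [488.1, -250.8, 221.6]
tcp_rot: [3.14, -0.49, 0.511]
ft_force: [0.7, 0.2, -0.3]
opening: 0.16
grip_force: 0.0
```

```bash
cat > pr.py <<'E'
from bt import *
np.set_printoptions(precision=2,suppress=True)
a=red('scene',cs,bt);cw=calibration('wrist');b=red('wrist',cw,bt)
s=state();Rc=R.from_euler('xyz',s['tcp_rot']).as_matrix();p=s['eef_pos'];print(p,s['opening'],s['joints'])
for q in (tri([(cs,a),(cw,b)])[0] if a is not None and b is not None else bt,bt):
    d=(q-p)@Rc;print('button',q,'in tool frame from TCP',d, '-> lateral world/250',(Rc[:,:2]@d[:2])/250)
print('tool z/250',Rc[:,2]/250)
E
python3 pr.py 33
```

```text
t 22.3167 [ 488.129 -250.806  221.623] [ 0.699  0.235 -0.269] 0.16020335960162801
scene pred [288.04 201.28] seen [(np.float64(0.5451138508518237), array([288.5 , 201.58]), np.int32(24)), (np.float64(83.54994208782377), array([336.23, 269.54]), np.int32(13))]
wrist pred [314.06 219.83] seen [(np.float64(4.198983872507601), array([314.79, 215.69]), np.int32(589)), (np.float64(152.61862079539856), array([443.57, 300.57]), np.int32(7))]
[ 488.12 -250.79  221.61] 0.0717737787580247 [-0.86  0.29  1.89  0.61  0.94 -0.16]
button [ 494.97 -246.84  203.2 ] in tool frame from TCP [-1.69 -0.13 19.96] -> lateral world/250 [-0.01 -0.   -0.  ]
button [ 491.9  -248.36  207.59] in tool frame from TCP [-2.65 -0.3  14.49] -> lateral world/250 [-0.01 -0.   -0.  ]
tool z/250 [ 0.  0. -0.]
```

arm_command:
  delta_pos:
    - [0.0, 0.0, -0.01]
    - [0.003, 0.001, -0.02]
    - [0.007, 0.004, -0.033]
    - [0.013, 0.007, -0.046]
    - [0.013, 0.007, -0.046]
  delta_rot:
    - [0, 0, 0]
    - [0, 0, 0]
    - [0, 0, 0]
    - [0, 0, 0]
    - [0, 0, 0]
  claw: [1, 1, 1, 1, 1]

```text
t: 22.83
eef_pos: [491.4, -248.7, 209.3]
tcp_rot: [3.141, -0.49, 0.511]
ft_force: [0.4, 0.5, 0.2]
opening: 0.004
grip_force: 0.0
```

arm_command:
  delta_pos:
    - [0.005, 0.003, -0.01]
    - [0.01, 0.005, -0.021]
    - [0.016, 0.009, -0.034]
    - [0.021, 0.012, -0.046]
    - [0.026, 0.015, -0.056]
  delta_rot:
    - [0, 0, 0]
    - [0, 0, 0]
    - [0, 0, 0]
    - [0, 0, 0]
    - [0, 0, 0]
  claw: [1, 1, 1, 1, 1]

```text
t: 23.25
eef_pos: [498.0, -245.1, 195.7]
tcp_rot: [3.14, -0.49, 0.511]
ft_force: [0.1, -1.1, -0.0]
opening: 0.007
grip_force: 0.0
```

```bash
python3 pr.py 34
```

```text
t 23.25 [ 497.997 -245.139  195.693] [ 0.123 -1.076 -0.019] 0.007381569567277337
scene pred [288.04 201.28] seen [(np.float64(2.3394665571191875), array([290., 200.]), np.int32(3)), (np.float64(83.83727892958193), array([336.5, 269.7]), np.int32(10))]
wrist pred [314.45 231.62] seen [(np.float64(11.026772131008602), array([315.45, 220.64]), np.int32(350)), (np.float64(160.31556766556608), array([453.69, 311.08]), np.int32(13))]
[ 497.92 -245.04  195.62] 0.004768662819569196 [-0.83  0.33  1.92  0.64  0.88 -0.18]
button [ 499.11 -246.22  205.71] in tool frame from TCP [ 5.16  1.62 -8.69] -> lateral world/250 [0.02 0.   0.01]
button [ 491.9  -248.36  207.59] in tool frame from TCP [ -0.43  -0.04 -13.8 ] -> lateral world/250 [-0. -0. -0.]
tool z/250 [ 0.  0. -0.]
```

arm_command:
  delta_pos:
    - [0.003, 0.002, -0.006]
    - [0.006, 0.003, -0.012]
    - [0.009, 0.005, -0.018]
    - [0.01, 0.006, -0.022]
    - [0.01, 0.006, -0.022]
  delta_rot:
    - [0, 0, 0]
    - [0, 0, 0]
    - [0, 0, 0]
    - [0, 0, 0]
    - [0, 0, 0]
  claw: [1, 1, 1, 1, 1]

```text
t: 23.77
eef_pos: [500.4, -243.7, 190.4]
tcp_rot: [3.14, -0.49, 0.511]
ft_force: [0.3, 0.2, 0.7]
opening: 0.004
grip_force: 0.0
```

arm_command:
  delta_pos:
    - [0.001, 0.001, -0.002]
    - [0.002, 0.001, -0.004]
    - [0.003, 0.002, -0.006]
    - [0.004, 0.002, -0.009]
    - [0.004, 0.002, -0.009]
  delta_rot:
    - [0, 0, 0]
    - [0, 0, 0]
    - [0, 0, 0]
    - [0, 0, 0]
    - [0, 0, 0]
  claw: [1, 1, 1, 1, 1]

```text
t: 24.18
eef_pos: [501.4, -243.3, 188.2]
tcp_rot: [3.14, -0.49, 0.511]
ft_force: [0.5, -0.3, -0.7]
opening: 0.005
grip_force: 0.0
```

```bash
cat > f.py <<'E'
from pl import *
s=state();z=-R.from_euler('xyz',s['tcp_rot']).as_matrix()[:,2];print(s['t'],'axial push',s['ft_force']@z,s['ft_force'],s['moment'],'axial pos',s['eef_pos']@z)
E
python3 f.py
```

```text
24.1833 axial push -0.7559777648732948 [ 0.543 -0.282 -0.677] [-0.192  0.398 -0.019] axial pos 15.43256492681698
```

arm_command:
  delta_pos:
    - [0.001, 0.001, -0.002]
    - [0.002, 0.001, -0.004]
    - [0.003, 0.002, -0.007]
    - [0.003, 0.002, -0.007]
    - [0.003, 0.002, -0.007]
  delta_rot:
    - [0, 0, 0]
    - [0, 0, 0]
    - [0, 0, 0]
    - [0, 0, 0]
    - [0, 0, 0]
  claw: [1, 1, 1, 1, 1]

```text
t: 24.6
eef_pos: [502.1, -242.8, 186.6]
tcp_rot: [3.14, -0.49, 0.511]
ft_force: [-0.7, -0.4, -0.3]
opening: 0.007
grip_force: 0.0
```

```bash
python3 f.py
```

```text
24.6 axial push 0.08558670806104812 [-0.651 -0.366 -0.302] [-0.247  0.326  0.018] axial pos 13.501097014906122
```

arm_command:
  delta_pos:
    - [0.001, 0.001, -0.002]
    - [0.002, 0.001, -0.004]
    - [0.003, 0.002, -0.007]
    - [0.003, 0.002, -0.007]
    - [0.003, 0.002, -0.007]
  delta_rot:
    - [0, 0, 0]
    - [0, 0, 0]
    - [0, 0, 0]
    - [0, 0, 0]
    - [0, 0, 0]
  claw: [1, 1, 1, 1, 1]

```text
t: 25.02
eef_pos: [502.9, -242.3, 184.8]
tcp_rot: [3.14, -0.49, 0.511]
ft_force: [-0.1, 0.3, -0.0]
opening: 0.004
grip_force: 0.0
```

```bash
python3 f.py
```

```text
25.0167 axial push -0.0004070797117051762 [-0.147  0.26  -0.001] [-0.172  0.345 -0.032] axial pos 11.557374161153575
```

arm_command:
  delta_pos:
    - [0.001, 0.001, -0.002]
    - [0.002, 0.001, -0.004]
    - [0.003, 0.002, -0.006]
    - [0.003, 0.002, -0.006]
    - [0.003, 0.002, -0.006]
  delta_rot:
    - [0, 0, 0]
    - [0, 0, 0]
    - [0, 0, 0]
    - [0, 0, 0]
    - [0, 0, 0]
  claw: [1, 1, 1, 1, 1]

```text
t: 25.43
eef_pos: [503.7, -241.8, 183.4]
tcp_rot: [3.14, -0.49, 0.511]
ft_force: [-1.2, -0.4, 1.3]
opening: 0.005
grip_force: 0.9
```

```bash
python3 f.py; python3 - <<'E'
import sys; sys.argv=['x','40']
from bt import *
s=state();cw=calibration('wrist');im,_=snap('wrist','w40.png')
h=cv2.cvtColor(im,cv2.COLOR_RGB2HSV)
red_=((h[...,0]<8)|(h[...,0]>172))&(h[...,1]>130)&(h[...,2]>70);y=(h[...,0]>20)&(h[...,0]<34)&(h[...,1]>150)&(h[...,2]>90);dk=h[...,2]<45
for v in range(190,262,2): print(v,''.join('R' if red_[v,u] else 'y' if y[v,u] else '#' if dk[v,u] else '.' for u in range(262,370,2)))
print(proj(cw,bt),proj(cw,s['eef_pos']))
E
```

```text
25.4333 axial push 1.734868071475585 [-1.226 -0.36   1.301] [-0.164  0.33   0.017] axial pos 9.778695022699196
t 25.4333 [ 503.661 -241.845  183.417] [-1.226 -0.36   1.301] 0.005255091871852497
190 ......................................................
192 ......................................................
194 .........#..................................#.........
196 .........##.................................#.........
198 ..........yyyyyyyyyyyyyyyyyyyyyyyyyyyyyyyyyy..........
200 ........yyyyyyyyyyyyyyyyyyyyyyyyyyyyyyyyyyyyyy........
202 .......yyyyyyyyyyyyyyyyyyyyyyyyyyyyyyyyyyyyyyyy.......
204 .......yyyyyyyyyyyyyyyyyyyyyyyyyyyyyyyyyyyyyyyy.......
206 ......yyyyyyyyyyyyyyyyyyyyyyyyyyyyyyyyyyyyyyyyyy......
208 .....yyyyyyyyyyyyyyyyyyyyyyyyyyyyyyyyyyyyyyyyyyyy.....
210 .....yyyyyyyyyyyyyyyyyyyyyyyyyyyyyyyyyyyyyyyyyyyy.....
212 .....yyyyyyyyyyyyyyyyyyyyyyyyyyyyyyyyyyyyyyyyyyyyy....
214 .....yyyyyyyyyyyyyyyyyyyyyyyyyyyyyyyyyyyyyyyyyyyy.....
216 .....yyyyyyyyyyyyyyyyyyyyyyyyyyyyyyyyyyyyyyyyyyyy.....
218 .....yyyyyyyyyyyyyyyyyyyy.....yyyyyyyyyyyyyyyyyyy.....
220 .....yyyyyyyyyyyy
[... 553 characters left out ...]
....#...##..###
240 .....###.#...####.##..####..###..##.#.#.#...#.##...##.
242 ..#.........#.#..##..#####..#####....##..#.#.####...##
244 .#..#.......#..##.#..#.###..###.###....#..####..#.#..#
246 #...#.....#..#.......#####..###.###...###........#####
248 #.##..##...#..#.#...##...#..#.....#..###..........#...
250 #...#...#.#..#.............#.........#####..#......#..
252 .##..###.##....#.##.##.........#.#...##...#.#.......##
254 .......#..##..##.#.#................###....#.##......#
256 #..##.#....#.###.#.###..yy.........##..##...#.....##.#
258 ###..#.......#.####..#....##...#...#...#.#...#....####
260 ###.#..#.##..######.......##....##.#######...##...###.
[314.346 240.529] [314.492 223.121]
```

Contact at 1.7 N, with the fingertips centred on the red button. Pressing on through its travel.

arm_command:
  delta_pos:
    - [0.001, 0.001, -0.002]
    - [0.002, 0.001, -0.005]
    - [0.003, 0.002, -0.008]
    - [0.005, 0.003, -0.011]
    - [0.005, 0.003, -0.011]
  delta_rot:
    - [0, 0, 0]
    - [0, 0, 0]
    - [0, 0, 0]
    - [0, 0, 0]
    - [0, 0, 0]
  claw: [1, 1, 1, 1, 1]

```text
t: 25.9
eef_pos: [505.1, -241.2, 180.9]
tcp_rot: [3.139, -0.491, 0.512]
ft_force: [-3.2, -1.2, 6.2]
opening: 0.004
grip_force: 3.2
```

```bash
python3 f.py
```

```text
25.9 axial push 7.072220386442407 [-3.226 -1.246  6.188] [-0.175  0.334 -0.   ] axial pos 6.448862824276773
```

arm_command:
  delta_pos:
    - [0.001, 0, -0.001]
    - [0.001, 0.001, -0.003]
    - [0.002, 0.001, -0.004]
    - [0.002, 0.001, -0.004]
    - [0.002, 0.001, -0.004]
  delta_rot:
    - [0, 0, 0]
    - [0, 0, 0]
    - [0, 0, 0]
    - [0, 0, 0]
    - [0, 0, 0]
  claw: [1, 1, 1, 1, 1]

```text
t: 26.32
eef_pos: [505.8, -241.5, 180.8]
tcp_rot: [3.137, -0.491, 0.512]
ft_force: [-6.6, -2.8, 13.8]
opening: 0.002
grip_force: 7.7
```

```bash
python3 f.py
```

```text
26.3167 axial push 15.471095010946446 [-6.553 -2.788 13.755] [0.007 0.225 0.057] axial pos 5.18085867078338
```

The button is bottomed. Retreating along the lamp's axis.

arm_command:
  delta_pos:
    - [-0.005, -0.003, 0.011]
    - [-0.012, -0.007, 0.026]
    - [-0.03, -0.017, 0.064]
    - [-0.07, -0.04, 0.15]
    - [-0.14, -0.08, 0.3]
  delta_rot:
    - [0, 0, 0]
    - [0, 0, 0]
    - [0, 0, 0]
    - [0, 0, 0]
    - [0, 0, 0]
  claw: [1, 1, 1, 1, 1]

```text
t: 26.73
eef_pos: [469.7, -259.4, 252.4]
tcp_rot: [-3.137, -0.489, 0.51]
ft_force: [-0.4, -0.2, 0.6]
opening: 0.005
grip_force: 0.0
```

arm_command:
  delta_pos:
    - [-0.1, 0, 0.12]
    - [-0.2, 0, 0.24]
    - [-0.3, 0, 0.36]
    - [-0.3, 0, 0.36]
    - [-0.3, 0, 0.36]
  delta_rot:
    - [0, 0, 0]
    - [0, 0, 0]
    - [0, 0, 0]
    - [0, 0, 0]
    - [0, 0, 0]
  claw: [1, 1, 1, 1, 1]

```text
t: 27.15
eef_pos: [395.0, -261.1, 345.4]
tcp_rot: [3.136, -0.49, 0.511]
ft_force: [-0.1, -0.4, -0.2]
opening: 0.006
grip_force: 0.0
```

```bash
python3 - <<'E'
import sys; sys.argv=['x','50']
from bt import *
np.set_printoptions(precision=1,suppress=True)
red('scene',cs,bt);red('side',cd,bt)
L=lambda x,y,z:H+np.array([1.5,-.5,-3])+(x-13)*xs+y*np.cross(zs,xs)+z*zs
bar=lambda y:L(3,y,100)+96*(np.sin(.912)*xs-np.cos(.912)*zs)
im=cv2.imread('pics/scene50.png');h=cv2.cvtColor(im,cv2.COLOR_BGR2HSV);m=(h[...,1]<60)&(h[...,2]>85)
y=(h[...,0]>20)&(h[...,0]<34)&(h[...,1]>140)&(h[...,2]>90);r=((h[...,0]<8)|(h[...,0]>172))&(h[...,1]>130)&(h[...,2]>70)
for v in range(194,262): print(v,''.join('R' if r[v,u] else 'y' if y[v,u] else '#' if m[v,u] else '-' if h[v,u,2]<60 else '.' for u in range(255,335)))
print('pred bar',proj(cs,bar(-31)),proj(cs,bar(31)),'heel',proj(cs,L(13,-25,0)),proj(cs,L(13,25,0)))
a=cv2.imread('pics/scene0.png');d=np.abs(a.astype(int)-im).sum(2)>90
print('diff block area',d[188:220,258:296].mean(),'tape',d[233:262,290:328].mean(),'tray lower',d[255:285,270:335].mean(),'spray/tin',d[205:295,335:370].mean())
# lens brightness in side view
b=cv2.imread('pics/side50.png');q=proj(cd,L(-13,0,110));print('lens px side',q,b[int(q[1])-3:int(q[1])+4,int(q[0])-4:int(q[0])+5].max(2))
E
```

```text
t 27.15 [ 394.97  -261.07   345.425] [-0.087 -0.409 -0.225] 0.006416908743011628
scene pred [288.  201.3] seen [(np.float64(0.5487494528931346), array([288.6, 201.3]), np.int32(27)), (np.float64(83.80274895962319), array([336.3, 269.8]), np.int32(11))]
side pred [349.4 179.1] seen [(np.float64(13.475455105030234), array([354.2, 191.7]), np.int32(11)), (np.float64(17.451569172361953), array([362.4, 190.8]), np.int32(5))]
194 ................................................................------..........
195 ................................................................------..........
196 ............................yyyyyyy.............................------..........
197 ............................yyyyyyyyyyy.........................------..........
198 ...........................yyyyyy...yyyyyyy.....................------..........
199 ...........................yyyy.RRRR.yyyyyyy....................------..........
200 ...........................yyyy.RRRRR.yyyyyy....................------..........
201 ..........................yyyyyRRRRRR.yyyyyy....................------.......
[... 4880 characters left out ...]
....................................................#
260 ................................................................................
261 ................................................................................
pred bar [280.4 235.1] [299.7 240. ] heel [291.3 218.5] [306.3 222.2]
diff block area 0.17023026315789475 tape 0.05353901996370236 tray lower 0.13846153846153847 spray/tin 0.0
lens px side [337.3 192.1] [[245 245 245 244 241 239 238 226 172]
 [246 246 245 243 240 240 238 212 129]
 [246 246 244 241 239 239 234 176  89]
 [246 245 243 240 238 235 212 128  56]
 [245 243 239 238 236 220 153  79  37]
 [244 241 237 235 227 186 108  48  46]
 [243 240 238 227 202 140  76  71  88]]
```

```bash
python3 -c "
from cell import *
print(job_done())"
```

```text
the job is handed in; nothing more can be done
None
```

The light stands on its fully opened kickstand on the clear part of the tray, lens towards the stool's middle. The red button was pressed to the bottom at about 15 N, and the lens looks bright in the side camera. I did not compare the tray, block and bystanders one by one, but nothing looked moved in the last image. The job was handed in at about 27 s.

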